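# Hang the sauce tins on the balance bar

### The job

Hang the three sauce tins by their hooks in the grooves of the balance bar, alternating sides so that it never dips far: first one small tin on either side, then the large tin in the outer groove of the opposite side, and last the other small tin in the free groove beside the first one, so that the bar hangs level. Let go of each tin once it hangs, lower them gently and keep them upright, and leave everything else on the counter where it stands.

Things in the scene. Friction and masses are not known exactly. Their poses are not given: they have to be found in the camera images.
- small_tin_a: one of two equal small tins: a lidded steel sauce tin with hanging hook, 300 g. Tin 60 mm across (lid 3 mm more), 60 mm high; 161 mm in all. Origin: centre of underside, z up. On top stands a dark-wood grip block 16 x 16 mm on the tin's axis, from 123 to 161 mm above the underside: hold it there, fingertips above the hook's crossbar. Starts upright on the counter; place among the three and yaw (within 0.6 of 0) vary.
- small_tin_b: the other of two equal small tins: a lidded steel sauce tin with hanging hook, 300 g. Tin 60 mm across (lid 3 mm more), 60 mm high; 161 mm in all. Origin: centre of underside, z up. On top stands a dark-wood grip block 16 x 16 mm on the tin's axis, from 123 to 161 mm above the underside: hold it there, fingertips above the hook's crossbar. Starts upright on the counter; place among the three and yaw (within 0.6 of 0) vary.
- large_tin: the one larger tin: a lidded steel sauce tin with hanging hook, 450 g. Tin 80 mm across (lid 3 mm more), 80 mm high; 181 mm in all. Origin: centre of underside, z up. On top stands a dark-wood grip block 16 x 16 mm on the tin's axis, from 143 to 181 mm above the underside: hold it there, fingertips above the hook's crossbar. Starts upright on the counter; place among the three and yaw (within 0.6 of 0) vary.
- small_tin_a_hook (a point): middle of the underside of small_tin_a's hook crossbar, on the tin's axis, 118 mm above its underside; rests on the rod. The hook: a strap rises from the lid at x = -16.5 mm; the crossbar (5 mm thick, x -19 to 19 mm) ends in a front leg at x = +16.5 mm reaching 14 mm down. All 10 mm wide (y), strap and leg 5 mm thick, 28 mm between them. It opens to the tin's own +x.
- small_tin_b_hook (a point): middle of the underside of small_tin_b's hook crossbar, on the tin's axis, 118 mm above its underside; rests on the rod. The hook: a strap rises from the lid at x = -16.5 mm; the crossbar (5 mm thick, x -19 to 19 mm) ends in a front leg at x = +16.5 mm reaching 14 mm down. All 10 mm wide (y), strap and leg 5 mm thick, 28 mm between them. It opens to the tin's own +x.
- large_tin_hook (a point): middle of the underside of large_tin's hook crossbar, on the tin's axis, 138 mm above its underside; rests on the rod. The hook: a strap rises from the lid at x = -16.5 mm; the crossbar (5 mm thick, x -19 to 19 mm) ends in a front leg at x = +16.5 mm reaching 14 mm down. All 10 mm wide (y), strap and leg 5 mm thick, 28 mm between them. It opens to the tin's own +x.
- stand: fixed stand of the balance bar: foot 110 x 90 mm (x, y), 14 mm thick, 20 mm post under the bar's middle. Origin: on the counter under the pivot. The bar lies along the stand's own y axis (left = +y, right = -y), pivot 200 mm up; yaw within 0.2 rad of 0. Rod 12 mm thick, 344 mm long; each groove is the 28 mm gap between two collars of 20 mm diameter, 6 mm thick.
- bar (a joint): tilt of the bar in rad about the stand's x axis; 0 level, positive: left (+y) end up. Springs back to level when empty (3.7 N m per rad, well damped, settles in half a second), stops at +-0.25. Alone, a small tin tilts it 0.12 in an outer and 0.06 in an inner groove, the large one 0.18 in an outer. Two small tins on one side balance the large one in the other outer groove.
- left_outer (a point): top of the rod in the middle of the left outer groove, +150 mm along the bar from the pivot; 206 mm above the counter when level, moves with the bar. Hanging: with the tin under bar height on the robot's side, pass the hook's front leg over the collars (4 mm above the rod), then lower the crossbar onto the rod.
- left_inner (a point): top of the rod in the middle of the left inner groove, +75 mm along the bar from the pivot; 206 mm above the counter when level, moves with the bar. Hanging: with the tin under bar height on the robot's side, pass the hook's front leg over the collars (4 mm above the rod), then lower the crossbar onto the rod.
- right_inner (a point): top of the rod in the middle of the right inner groove, -75 mm along the bar from the pivot; 206 mm above the counter when level, moves with the bar. Hanging: with the tin under bar height on the robot's side, pass the hook's front leg over the collars (4 mm above the rod), then lower the crossbar onto the rod.
- right_outer (a point): top of the rod in the middle of the right outer groove, -150 mm along the bar from the pivot; 206 mm above the counter when level, moves with the bar. Hanging: with the tin under bar height on the robot's side, pass the hook's front leg over the collars (4 mm above the rod), then lower the crossbar onto the rod.
- dish: bystander: small white sauce dish, 56 mm across, 22 mm high, stands among the tins. Origin: centre of its underside.
- bottle_a: bystander: amber sauce bottle with red cap, 60 mm across, 165 mm high. Origin: centre of its underside.
- bottle_b: bystander: clear bottle with yellow cap, 60 mm across, 165 mm high. Origin: centre of its underside.
- mug: bystander: white mug, 76 mm across, 85 mm high, handle towards its own +y. Origin: centre of its underside.
- bowl: bystander: orange plastic bowl, 120 mm across, 50 mm high. Origin: centre of its underside.
- jar: bystander: glass jar with red lid, 64 mm across, 85 mm high. Origin: centre of its underside.
Not all that is in view belongs to the job. Leave any blue look-alike of the small_tin_a alone.

How it is judged (in metres and radians):
On the way, in this order (a step that is already met when the one before it is completed fails the run):
1. one small tin hangs in a groove, let go, the other two tins not yet at the bar (((((distance between small_tin_a_hook and left_outer below 0.02 m or distance between small_tin_a_hook and left_inner below 0.02 m or distance between small_tin_a_hook and right_inner below 0.02 m or distance between small_tin_a_hook and right_outer below 0.02 m) and contact force between small_tin_a and stand above 1 N and contact force between small_tin_a and the fingers below 0.1 N) and not (distance between small_tin_b_hook and left_outer below 0.06 m or distance between small_tin_b_hook and left_inner below 0.06 m or distance between small_tin_b_hook and right_inner below 0.06 m or distance between small_tin_b_hook and right_outer below 0.06 m) and not (distance between large_tin_hook and left_outer below 0.06 m or distance between large_tin_hook and left_inner below 0.06 m or distance between large_tin_hook and right_inner below 0.06 m or distance between large_tin_hook and right_outer below 0.06 m)) or (((distance between small_tin_b_hook and left_outer below 0.02 m or distance between small_tin_b_hook and left_inner below 0.02 m or distance between small_tin_b_hook and right_inner below 0.02 m or distance between small_tin_b_hook and right_outer below 0.02 m) and contact force between small_tin_b and stand above 1 N and contact force between small_tin_b and the fingers below 0.1 N) and not (distance between small_tin_a_hook and left_outer below 0.06 m or distance between small_tin_a_hook and left_inner below 0.06 m or distance between small_tin_a_hook and right_inner below 0.06 m or distance between small_tin_a_hook and right_outer below 0.06 m) and not (distance between large_tin_hook and left_outer below 0.06 m or distance between large_tin_hook and left_inner below 0.06 m or distance between large_tin_hook and right_inner below 0.06 m or distance between large_tin_hook and right_outer below 0.06 m)))), for 0.3 s.
2. the large tin hangs, let go, in the outer groove of the opposite side, the other small tin not yet at the bar (((((distance between small_tin_a_hook and left_outer below 0.02 m or distance between small_tin_a_hook and left_inner below 0.02 m) and contact force between small_tin_a and stand above 1 N and contact force between small_tin_a and the fingers below 0.1 N) and (distance between large_tin_hook and right_outer below 0.02 m and contact force between large_tin and stand above 1 N and contact force between large_tin and the fingers below 0.1 N) and not (distance between small_tin_b_hook and left_outer below 0.06 m or distance between small_tin_b_hook and left_inner below 0.06 m or distance between small_tin_b_hook and right_inner below 0.06 m or distance between small_tin_b_hook and right_outer below 0.06 m)) or (((distance between small_tin_a_hook and right_inner below 0.02 m or distance between small_tin_a_hook and right_outer below 0.02 m) and contact force between small_tin_a and stand above 1 N and contact force between small_tin_a and the fingers below 0.1 N) and (distance between large_tin_hook and left_outer below 0.02 m and contact force between large_tin and stand above 1 N and contact force between large_tin and the fingers below 0.1 N) and not (distance between small_tin_b_hook and left_outer below 0.06 m or distance between small_tin_b_hook and left_inner below 0.06 m or distance between small_tin_b_hook and right_inner below 0.06 m or distance between small_tin_b_hook and right_outer below 0.06 m)) or (((distance between small_tin_b_hook and left_outer below 0.02 m or distance between small_tin_b_hook and left_inner below 0.02 m) and contact force between small_tin_b and stand above 1 N and contact force between small_tin_b and the fingers below 0.1 N) and (distance between large_tin_hook and right_outer below 0.02 m and contact force between large_tin and stand above 1 N and contact force between large_tin and the fingers below 0.1 N) and not (distance between small_tin_a_hook and left_outer below 0.06 m or distance between small_tin_a_hook and left_inner below 0.06 m or distance between small_tin_a_hook and right_inner below 0.06 m or distance between small_tin_a_hook and right_outer below 0.06 m)) or (((distance between small_tin_b_hook and right_inner below 0.02 m or distance between small_tin_b_hook and right_outer below 0.02 m) and contact force between small_tin_b and stand above 1 N and contact force between small_tin_b and the fingers below 0.1 N) and (distance between large_tin_hook and left_outer below 0.02 m and contact force between large_tin and stand above 1 N and contact force between large_tin and the fingers below 0.1 N) and not (distance between small_tin_a_hook and left_outer below 0.06 m or distance between small_tin_a_hook and left_inner below 0.06 m or distance between small_tin_a_hook and right_inner below 0.06 m or distance between small_tin_a_hook and right_outer below 0.06 m)))), for 0.3 s.
At the end, for the whole second after the job is handed in: The large tin hangs in the outer groove of one side, the small tins in both grooves of the other side (each hook point within 20 mm of its groove point, resting on the bar, let go), the bar is level within 0.05 rad, and the tins hang still (under 30 mm/s) (((distance between large_tin_hook and right_outer below 0.02 m and distance between small_tin_a_hook and left_inner below 0.02 m and distance between small_tin_b_hook and left_outer below 0.02 m) or (distance between large_tin_hook and left_outer below 0.02 m and distance between small_tin_a_hook and right_inner below 0.02 m and distance between small_tin_b_hook and right_outer below 0.02 m) or (distance between large_tin_hook and right_outer below 0.02 m and distance between small_tin_b_hook and left_inner below 0.02 m and distance between small_tin_a_hook and left_outer below 0.02 m) or (distance between large_tin_hook and left_outer below 0.02 m and distance between small_tin_b_hook and right_inner below 0.02 m and distance between small_tin_a_hook and right_outer below 0.02 m)) and contact force between each of small_tin_a, small_tin_b, large_tin and stand above 1 N and contact force between each of small_tin_a, small_tin_b, large_tin and the fingers below 0.1 N and value of joint bar between -0.05 and 0.05 rad and linear speed of each of small_tin_a, small_tin_b, large_tin below 0.03 m/s); the robot touches nothing.
It fails at once if the bar dips more than 0.2 rad to either side (value of joint bar above 0.2 rad or value of joint bar below -0.2 rad).
It fails at once if a tin is tipped by more than 0.6 rad (angle between any of small_tin_a, small_tin_b, large_tin's own z axis and vertical above 0.6 rad).
It fails at once if a bystander is pushed more than 30 mm from its place (distance of any of dish, bottle_a, bottle_b, mug, bowl, jar from where it was at the start of the episode above 0.03 m).
It also fails if it takes over 72 s, if anything falls off the work surface, if the arm or the gripper's body presses on something with over 40 N, if the wrist force passes 120 N, or if a joint passes its speed limit or range.

### The arm

A 6-joint arm with a two-finger parallel gripper is mounted at the origin on the work surface. World frame = base frame: x ahead of the robot, y to its left, z up, the work surface at z = 0. Lengths are in mm, angles in rad, forces in N, time in s.
With the tool pointing down it reaches from about 400 to 925 mm from the base axis. Payload 12.5 kg.
Tool frame: the origin (TCP) lies at the very end of the fingers, on their centre line; the grasp point (between the pads) lies 19 mm behind it (env.grip_point_offset is the distance from the TCP to the grasp point, in mm); z points along the fingers, y is the direction in which the jaws open and shut (so a half turn about z gives the same grasp; the last joint's range is limited). The gripper opens to 95 mm and grips with 3 to 60 N. Pads are 20 mm wide; open, the fingers measure 119 mm over their backs; the gripper's body (75 mm by 180 mm) begins 59 mm behind the grasp point.
Start: joints at [-0.106, 0.491, 1.559, -0, 1.092, -0.106], TCP at [625.017, 0.021, 214.661] pointing down, gripper open.
Joint ranges: [-3.1, 3.1], [-0.84, 2.19], [0.05, 2.79], [-1.13, 4.28], [0.06, 2.93], [-2.69, 2.69]. Speed limits (rad/s): [2.22, 2.22, 2.79, 3.14, 3.14, 3.14].

### API

Orientations are given as [roll, pitch, yaw] about the fixed x, y, z axes, in that order (R = Rz(yaw) Ry(pitch) Rx(roll)).
In Python, from cell import env gives the robot as it stands.
- The arm moves only by the tool drive_tool, never from a script. Its argument "commands" is a list of rows, each an object of numbers: "dx", "dy", "dz": the shift along the world's x, y, z in mm; "yaw": the turn about the world's z in degrees. In form: [{"dx": .., "dy": .., "dz": .., "yaw": ..}, ...]. A call has 1 to 5 rows; each row shifts and turns the commanded pose from where the row before left it; what a row does not reach is not made up. A row lasts 1/12 s, in which the tool goes at most 41.7 mm and 7.16 degrees, less where a joint would pass 70% of its speed; a pose out of reach is approached as far as the arm can. A call with a gripper value outside its range is refused whole. "grip" is the opening, from 0 (shut) to 1 (fully open), set as the call begins (left out, the last holds). The fingers move at their own pace and stop on an object; the grip force is fixed at half the most. Time passes only in rows, so rows that do not move let the fingers close. It gives the time, the measured TCP pose, the force and the opening at its end, in the units of the state.
- env.state(): the state, without advancing time (a new reading comes with each control period).
- env.read_camera(name): name is "scene" or "side" or "wrist"; returns the picture (400x640x3 uint8, red, green, blue); there is no depth.
- env.calibration(name): a dict with "intrinsics" (3x3 intrinsics, pixels), "rvec" (rotation vector, rad) and "tvec" (3), from world to camera coordinates, as OpenCV has them. Camera axes: x right, y down, z forward; pixel columns grow to the right and rows downward; lengths in mm; the calibration is good to about 2 mm. A picture is of the moment at which its call begins: read the wrist's pose just before it. calibration takes no time and is no camera call; for the wrist camera it gives the pose at the moment of the call.
- env.job_done(): hands the job in, once; it reports no verdict.
Trained networks look in the newest picture that a camera, given by its name, has taken for a name from the list of things; names that differ only in an ending like _2 or _b are one class to them, and where a whole thing is asked for, a point or a joint stands for the part that bears it (a point fixed in the world has none). Each returns a list of dicts, best first, with "conf" (0 to 1); they miss things now and then, are a little off and sometimes report something else, mostly with a low value. They report only what shows in the picture. A call takes as long as a camera call. They do not tell look-alikes from the thing itself.
- env.trace(query, camera): "pixels" (400x640 bool, what is visible of it) and "pixel" ([column, row] in pixels, amid what is visible of it).
- env.place_of(query, camera): "pixel" ([column, row] in pixels: a listed point, or the origin of a listed thing).
The state is a dict: "t": time; "joints": joint angles; "qvel": joint speeds; "tau": joint torques, N m; "eef_pos": TCP position; "tcp_rot": TCP orientation; "ft_force": force on the tool from outside, world axes, zero at the start; "moment": the same for the moment, N m; "opening": opening from 0.0 (shut) to 1.0 (fully open).
Only numpy, scipy, OpenCV 4.12 (cv2) and the standard library are available. Lean on these libraries where they do the work, as an engineer would, in place of code of your own. Each camera call takes 0.05 s, during which the arm holds its last target.

## Working session

There is one attempt and no reset: what is moved stays moved. The work goes in short steps, Python scripts to look and compute and a tool call to move; the robot and the scene stay as the last step left them, time stands still between calls to the robot, and variables do not carry over. Pictures are saved under pics/ and viewed, and the job is handed in when it is done.

Besides the shell and the picture viewer there is one more tool, called after ">>>" by a JSON object that holds its "name" and its "arguments", one argument or row to a line. drive_tool: Moves the arm, as the interface text tells. Its arguments: {"type":"object","properties":{"commands":{"type":"array"},"grip":{"type":"number"}},"required":["commands"]}

```bash
ls; mkdir -p pics
cat > h.py <<'E'
import numpy as np, cv2
from cell import env
def shot(cam,fn):
    im=env.read_camera(cam); cv2.imwrite('pics/'+fn,im[:,:,::-1].copy()); return im
def cal(cam):
    c=env.calibration(cam); return np.array(c['intrinsics'],float),np.array(c['rvec'],float).reshape(3),np.array(c['tvec'],float).reshape(3)
def ray(cam,px,c=None):
    K,r,t=c or cal(cam); R=cv2.Rodrigues(r)[0]
    d=R.T@np.linalg.inv(K)@np.array([px[0],px[1],1.]); return -R.T@t,d
def onz(cam,px,z,c=None):
    o,d=ray(cam,px,c); return o+d*(z-o[2])/d[2]
def proj(cam,P,c=None):
    K,r,t=c or cal(cam); return cv2.projectPoints(np.array(P,float).reshape(-1,1,3),r,t,K,None)[0].reshape(-1,2)
def tri(obs):
    A=np.zeros((3,3));b=np.zeros(3)
    for cam,px in obs:
        o,d=ray(cam,px);d/=np.linalg.norm(d);M=np.eye(3)-np.outer(d,d);A+=M;b+=M@o
    return np.linalg.solve(A,b)
E
python3 - <<'E'
from h import *
np.set_printoptions(precision=2,suppress=True)
print({k:np.round(v,3) for k,v in env.state().items()})
for c in ['scene','side','wrist']:
    shot(c,c+'0.png'); K,r,t=cal(c); print(c,K[0,0],-cv2.Rodrigues(r)[0].T@t)
    for q in ['small_tin_a','large_tin','small_tin_a_hook','large_tin_hook','stand','left_outer','left_inner','right_inner','right_outer','dish']:
        print(q,[(np.round(d['pixel']),round(d['conf'],2)) for d in env.place_of(q,c)])
E
```

```text
pics
{'t': np.float64(0.0), 'joints': array([-0.11,  0.49,  1.56, -0.  ,  1.09, -0.11]), 'qvel': array([ 0., -0.,  0., -0.,  0.,  0.]), 'tau': array([ -0.  , -61.26, -25.82,   0.07,   0.05,  -0.  ]), 'eef_pos': array([624.76,   0.04, 214.07]), 'tcp_rot': array([-3.14, -0.  ,  1.57]), 'ft_force': array([-0.12, -0.07,  0.75]), 'moment': array([ 0.03,  0.02, -0.04]), 'opening': np.float64(0.998)}
scene 422.6113528096166 [1187.26  157.59 1152.18]
small_tin_a [(array([387., 223.]), 0.88), (array([426., 194.]), 0.87), (array([393., 200.]), 0.6), (array([435., 224.]), 0.55)]
large_tin [(array([400., 257.]), 0.6)]
small_tin_a_hook [(array([397., 184.]), 0.75), (array([430., 176.]), 0.65), (array([393., 207.]), 0.62)]
large_tin_hook [(array([409., 235.]), 0.59), (array([241., 166.]), 0.49), (array([403., 259.]), 0.17)]
stand [(array([285., 226.]), 0.98)]
left_outer [(array([332., 194.]), 0.88), (array([436., 226.]), 0.24)]
left_inner [(array([307., 194.]), 0.7), (array([251., 184.]), 0.5)]
right_inner [(array([250., 184.]), 0.69)]
right_outer [(array([226., 182.]), 0.84), (array([286., 226.])
[... 383 characters left out ...]
9.]), 0.47)]
large_tin_hook [(array([241., 238.]), 0.68)]
stand [(array([328., 220.]), 0.97)]
left_outer [(array([304., 181.]), 0.97)]
left_inner [(array([314., 173.]), 0.87)]
right_inner [(array([340., 152.]), 0.95), (array([303., 183.]), 0.4)]
right_outer [(array([353., 138.]), 0.57), (array([283., 247.]), 0.38)]
dish [(array([275., 266.]), 0.72)]
wrist 291.05192375816256 [625.73  78.52 384.56]
small_tin_a [(array([99.,  0.]), 0.95)]
large_tin []
small_tin_a_hook []
large_tin_hook []
stand [(array([272., 250.]), 0.82)]
left_outer [(array([190., 189.]), 0.89)]
left_inner [(array([211., 292.]), 0.73)]
right_inner []
right_outer [(array([433.,  82.]), 0.49)]
dish [(array([249.,  38.]), 0.82)]
```

Run:
```python
import cv2
a=cv2.imread('pics/scene0.png');b=cv2.imread('pics/side0.png')
cv2.imwrite('pics/sc_crop.png',cv2.resize(a[130:310,190:470],None,fx=2.85,fy=2.85,interpolation=cv2.INTER_CUBIC))
cv2.imwrite('pics/si_crop.png',cv2.resize(b[120:350,200:460],None,fx=2.6,fy=2.6,interpolation=cv2.INTER_CUBIC))
```

```text
(no output)
```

View pics/scene0.png

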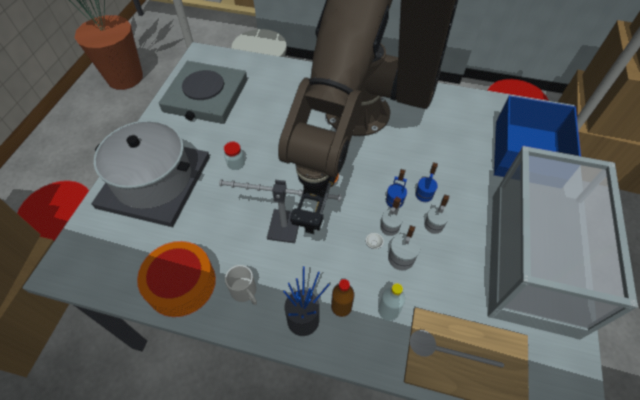

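View pics/sc_crop.png

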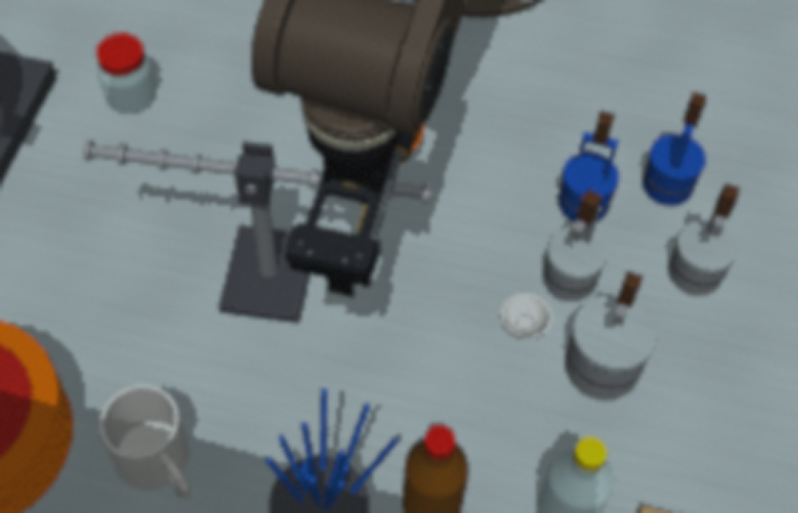

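View pics/si_crop.png

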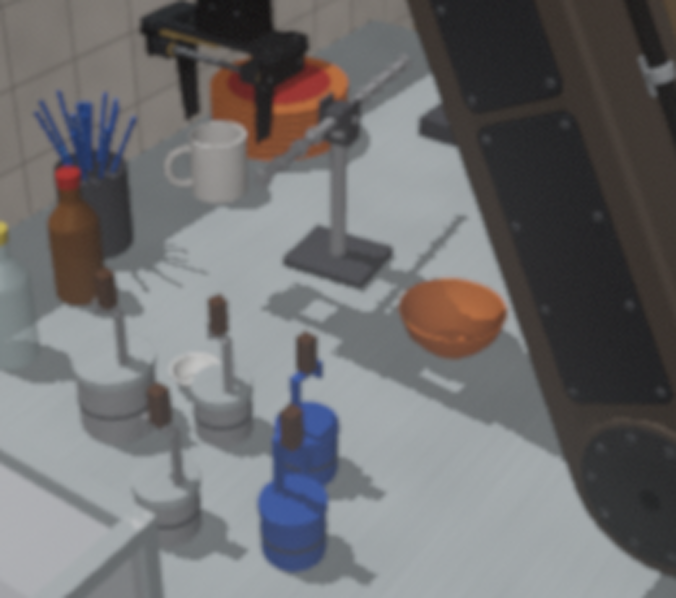

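View pics/wrist0.png

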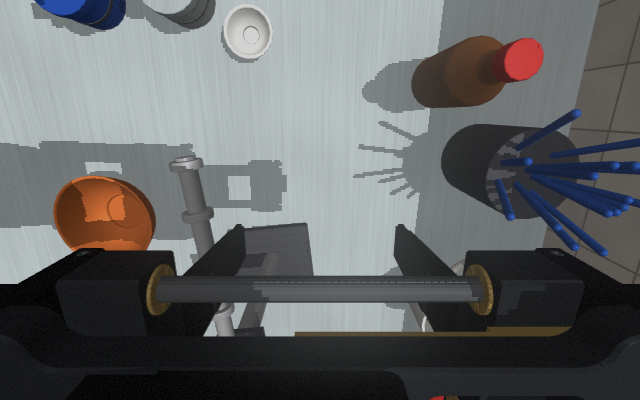

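Run:
```python
from h import *
np.set_printoptions(precision=1,suppress=True)
for n,a,b,z in [('small1',(387,223),(289,284),0),('small2',(435,224),(266,322),0),('large',(400,257),(245,276),0),('stand',(285,226),(328,220),0),('dish',(372,243),(275,266),0),
 ('LO',(332,194),(304,181),206),('LI',(307,194),(314,173),206),('RI',(250,184),(340,152),206),('RO',(226,182),(353,138),206),('Lhook',(409,235),(241,238),138),('s1hook',(397,206),(283,248),118),
 ('blue1',(393,200),(319,300),0),('blue2',(426,194),(313,329),0)]:
    print(n,tri([('scene',a),('side',b)]),onz('scene',a,z),onz('side',b,z))
for n in ['bottle_a','bottle_b','mug','bowl','jar']:
    for c in ['scene','side']:
        for d in env.place_of(n,c)[:2]: print(n,c,np.round(d['pixel']),round(d['conf'],2),onz(c,d['pixel'],0))
```

```text
small1 [466.1 194.6   2.5] [461.6 191.5   0. ] [469.2 196.8   0. ]
small2 [427.5 337.6   1.8] [426.7 338.4   0. ] [428.5 335.7   0. ]
large [576.6 249.   11.4] [569.8 249.1   0. ] [587.  240.8   0. ]
stand [ 557.6 -115.7    2.3] [ 554.4 -118.3    0. ] [ 559.9 -115.5    0. ]
dish [546.4 160.3   1.5] [544.3 158.9   0. ] [548.2 160.8  -0. ]
LO [542.5  26.4 212.1] [538.   25.2 206. ] [549.3  18.2 206. ]
LI [555.9 -39.9 205. ] [555.3 -40.8 206. ] [554.7 -36.2 206. ]
RI [ 568.6 -198.4  208.8] [ 562.7 -203.5  206. ] [ 571.1 -195.7  206. ]
RO [ 576.7 -270.2  220.5] [ 573.1 -270.9  206. ] [ 595.4 -310.4  206. ]
Lhook [572.6 252.4 139.7] [571.1 251.9 138. ] [574.6 251.6 138. ]
s1hook [474.4 206.5 122.5] [471.2 206.6 118. ] [478.5 202.3 118. ]
blue1 [369.4 197.1  -1.5] [369.3 195.8   0. ] [368.9 200.    0. ]
blue2 [320.6 295.    6. ] [317.9 297.5   0. ] [323.2 288.    0. ]
bottle_a scene [341. 306.] 0.81 [764.6 111.    0. ]
bottle_a scene [388. 310.] 0.78 [742.8 241.5   0. ]
bottle_a side [232. 235.] 0.66 [754.6 121.4   0. ]
bottle_b scene [341. 306.] 0.81 [764.6 111.    0. ]
bottle_b scene [388. 310.] 0.78 [742.8 241.5   0. ]
bottle_b side [232. 235.] 0.66 [754.6 121.4   0. ]
mug scene [242. 289.] 0.6 [ 789.  -175.7    0. ]
mug side [354. 142.] 0.74 [ 813.8 -677.3   -0. ]
mug side [284. 194.] 0.59 [ 781.4 -162.4    0. ]
bowl side [370. 250.] 0.88 [368.9 -53.5   0. ]
jar scene [240. 164.] 0.91 [ 355.6 -346.4    0. ]
```

>>> {"name": "drive_tool", "arguments": {
  "commands": [
    {"dz": 35},
    {"dz": 35},
    {"dz": 35},
    {"dz": 35},
    {"dz": 20}
  ],
  "grip": 0.45
}}

```text
invalid input
```

>>> {"name": "drive_tool", "arguments": {
  "commands": [
    {"dx": -20, "dy": -30},
    {"dx": -20, "dy": -30},
    {"dx": -20, "dy": -30},
    {"dx": -20, "dy": -30},
    {}
  ]
}}

```text
invalid input
```

Run:
```python
from h import *
s=env.state(); print(s['eef_pos'],s['tcp_rot'],s['t'])
np.save('wc_bar.npy',np.concatenate([cal('wrist')[1],cal('wrist')[2]]))
shot('wrist','w1.png')
for q in ['left_outer','left_inner','right_inner','right_outer','stand']:
    for d in env.place_of(q,'wrist')[:3]: print(q,np.round(d['pixel'],1),round(d['conf'],2),np.round(onz('wrist',d['pixel'],0 if q=='stand' else 206),1))
```

```text
[6.25026252e+02 5.03682384e-03 2.14654935e+02] [ 3.14148884e+00 -1.12183191e-05  1.57073138e+00] 2.15
left_outer [187.4 190.7] 0.68 [542.   30.7 206. ]
left_inner [212.  292.8] 0.81 [550.  -43.9 206. ]
stand [269.3 253.3] 0.94 [ 552.9 -118.9    0. ]
```

View pics/w1.png

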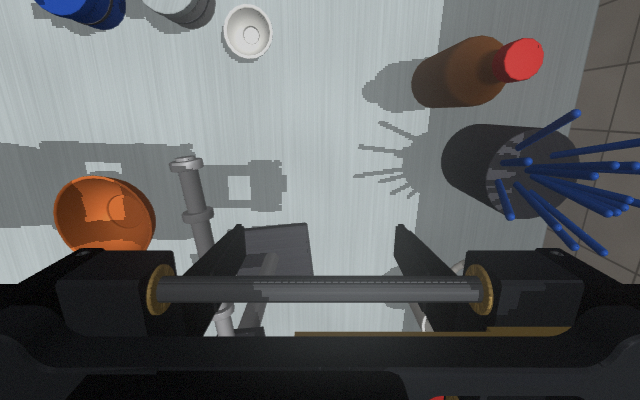

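>>> {"name": "drive_tool", "arguments": {
  "commands": [
    {"dx": 0, "dy": 0, "dz": 35, "yaw": 0},
    {"dx": 0, "dy": 0, "dz": 35, "yaw": 0},
    {"dx": 0, "dy": 0, "dz": 35, "yaw": 0},
    {"dx": 0, "dy": 0, "dz": 35, "yaw": 0},
    {"dx": 0, "dy": 0, "dz": 20, "yaw": 0}
  ],
  "grip": 0.45
}}

```text
t: 2.87
eef_pos: [625.3, 0.0, 378.9]
tcp_rot: [3.137, 0.0, 1.571]
ft_force: [0.6, -0.4, 1.7]
opening: 0.709
```

>>> {"name": "drive_tool", "arguments": {
  "commands": [
    {"dx": -20, "dy": -30, "dz": 0, "yaw": 0},
    {"dx": -20, "dy": -30, "dz": 0, "yaw": 0},
    {"dx": -20, "dy": -30, "dz": 0, "yaw": 0},
    {"dx": -20, "dy": -30, "dz": 0, "yaw": 0},
    {"dx": 0, "dy": 0, "dz": 0, "yaw": 0}
  ]
}}

```text
t: 3.28
eef_pos: [542.5, -123.7, 375.2]
tcp_rot: [-3.142, 0.001, 1.568]
ft_force: [0.1, 0.6, 0.2]
opening: 0.454
```

Run:
```python
from h import *
s=env.state(); print(s['eef_pos'],s['tcp_rot'],s['t'])
shot('wrist','w2.png')
for q in ['left_outer','left_inner','right_inner','right_outer']:
    for d in env.place_of(q,'wrist')[:3]: print(q,np.round(d['pixel'],1),round(d['conf'],2),np.round(onz('wrist',d['pixel'],0 if q=='stand' else 206),1))
```

```text
[ 542.45927286 -123.66010593  375.16886181] [-3.14154984e+00  1.30189115e-03  1.56759832e+00] 3.2833
left_outer [318.2  38.5] 0.59 [544.6  32.  206. ]
left_inner [324.9 109.8] 0.94 [552.2 -38.8 206. ]
left_inner [326.2 155. ] 0.68 [554.  -89.2 206. ]
right_inner [334.9 234.3] 0.79 [ 565.9 -188.4  206. ]
right_inner [340.7 284.5] 0.17 [ 574.7 -260.4  206. ]
right_outer [341.6 284.9] 0.86 [ 576.  -260.6  206. ]
right_outer [445.6 182.7] 0.73 [ 697.1 -121.2  206. ]
right_outer [319.5  37.9] 0.33 [546.3  34.1 206. ]
```

View pics/w2.png

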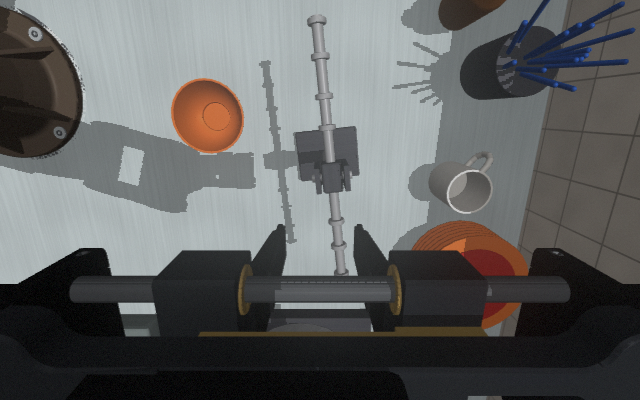

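Run:
```python
import cv2
a=cv2.imread('pics/w2.png')
cv2.imwrite('pics/w2c.png',cv2.resize(a[5:155,260:410],None,fx=4,fy=4,interpolation=cv2.INTER_CUBIC))
cv2.imwrite('pics/w2d.png',cv2.resize(a[145:295,260:410],None,fx=4,fy=4,interpolation=cv2.INTER_CUBIC))
```

```text
(no output)
```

View pics/w2c.png

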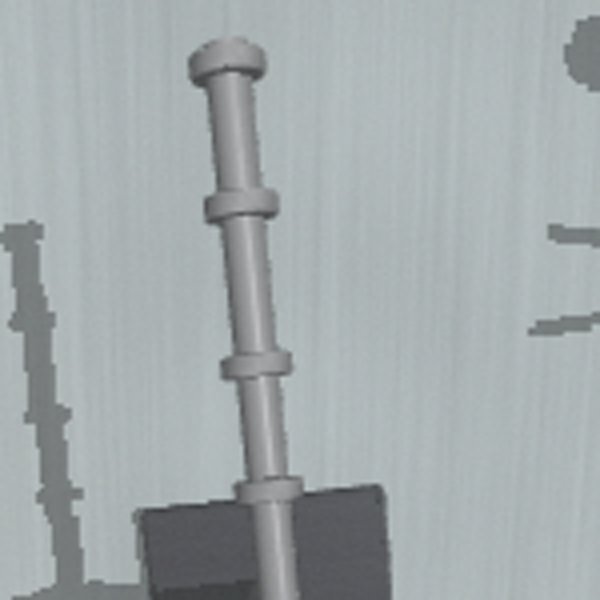

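View pics/w2d.png

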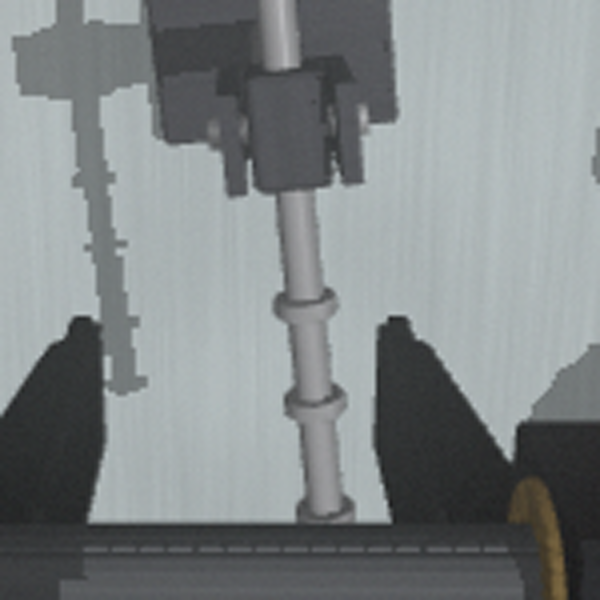

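>>> {"name": "drive_tool", "arguments": {
  "commands": [
    {"dx": -8, "dy": 38, "dz": 0, "yaw": 0},
    {"dx": -8, "dy": 38, "dz": 0, "yaw": 0},
    {"dx": -8, "dy": 38, "dz": 0, "yaw": 0},
    {"dx": -8, "dy": 38, "dz": 0, "yaw": 0},
    {"dx": -8, "dy": 38, "dz": 0, "yaw": 0}
  ]
}}

```text
t: 3.95
eef_pos: [504.5, 72.7, 374.5]
tcp_rot: [-3.142, -0.0, 1.572]
ft_force: [1.3, 0.1, -0.1]
opening: 0.449
```

>>> {"name": "drive_tool", "arguments": {
  "commands": [
    {"dx": 0, "dy": 38, "dz": 0, "yaw": 0},
    {"dx": 0, "dy": 30, "dz": 0, "yaw": 0},
    {"dx": 0, "dy": 0, "dz": 0, "yaw": 0}
  ]
}}

```text
t: 4.2
eef_pos: [504.5, 143.4, 374.5]
tcp_rot: [-3.142, -0.001, 1.576]
ft_force: [0.8, 0.5, 0.2]
opening: 0.449
```

Run:
```python
from h import *
s=env.state(); print(s['eef_pos'],s['tcp_rot'],s['t'])
K,r,t=cal('wrist'); np.savez('w3cal.npz',K=K,r=r,t=t)
shot('wrist','w3.png')
for q,z in [('small_tin_a',0),('large_tin',0),('small_tin_a_hook',118),('large_tin_hook',138)]:
    for d in env.place_of(q,'wrist')[:5]: print(q,np.round(d['pixel'],1),round(d['conf'],2),np.round(onz('wrist',d['pixel'],z),1))
```

```text
[504.53527959 143.38504632 374.5105045 ] [-3.14153023e+00 -1.14105458e-03  1.57621470e+00] 4.2
small_tin_a [213.6  66.4] 0.85 [322.5 293.6   0. ]
small_tin_a [304.8 128.2] 0.66 [478.7 190.5   0. ]
small_tin_a [276.3  45.5] 0.66 [431.8 326.7   0. ]
small_tin_a [246.8 123.6] 0.63 [373.5 198.1   0. ]
large_tin [357.6  93.1] 0.72 [572.8 250.1   0. ]
small_tin_a_hook [298.5 128.2] 0.84 [475.9 194.8 118. ]
small_tin_a_hook [186.6  58.4] 0.78 [327.6 285.8 118. ]
small_tin_a_hook [357.7  93. ] 0.24 [558.7 242.4 118. ]
large_tin_hook [372.6  89.4] 0.91 [575.8 245.1 138. ]
```

View pics/w3.png

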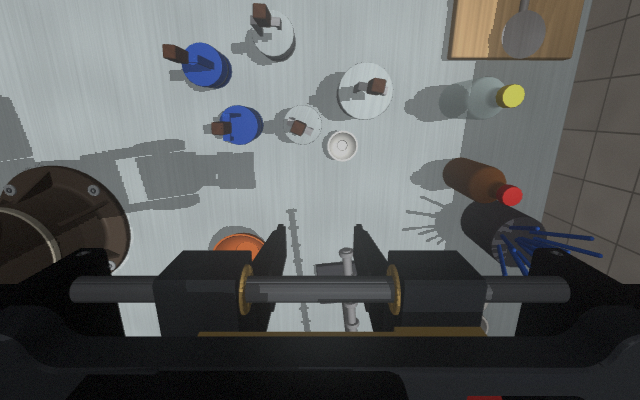

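```bash
cat >> h.py <<'E'
from scipy.spatial.transform import Rotation as Ro
def tcpT(pos,rpy):
    T=np.eye(4);T[:3,:3]=Ro.from_euler('xyz',rpy).as_matrix();T[:3,3]=pos;return T
def camT(c):
    T=np.eye(4);T[:3,:3]=cv2.Rodrigues(c[1])[0];T[:3,3]=c[2];return T
def wcal(pos,rpy):
    z=np.load('w3cal.npz'); Tc=camT((z['K'],z['r'],z['t'])) # world->cam
    T0=tcpT([504.535,143.385,374.5105],[-3.14153,-1.141e-3,1.576215])
    M=Tc@T0@np.linalg.inv(tcpT(pos,rpy))
    return z['K'],cv2.Rodrigues(M[:3,:3])[0].reshape(3),M[:3,3]
E
python3 - <<'E'
from h import *
from scipy.optimize import least_squares
c=wcal([542.459,-123.66,375.169],[-3.14155,1.3019e-3,1.567598])
print('check', proj('w',[[544.6,32,206]],c))
s=np.array([167,133,92,58,-58,-92.]);px=np.array([[317,20],[320.5,56.2],[324.2,96.2],[327.2,127.5],[336.5,221.5],[339,246]])
def P(p,z=209): return np.c_[p[0]-np.sin(p[2])*s,p[1]+np.cos(p[2])*s,np.full(6,z)]
f=lambda p:(proj('w',P(p),c)-px).ravel()
r=least_squares(f,[559,-115,.1]);print(r.x,np.round(r.fun,1))
p=r.x
for n,u in [('LO',150),('LI',75),('RI',-75),('RO',-150)]: print(n,p[0]-np.sin(p[2])*u,p[1]+np.cos(p[2])*u)
a=cv2.imread('pics/w3.png')
cv2.imwrite('pics/w3c.png',cv2.resize(a[0:160,150:400],None,fx=3.2,fy=3.2,interpolation=cv2.INTER_CUBIC))
E
```

```text
check [[320.29759244  35.29243818]]
[ 5.58444612e+02 -1.19499358e+02  1.04741316e-01] [-0.3 -1.4 -0.2 -1.3  0.1 -0.4  0.2  0.1  0.2  1.9  0.1  2.3]
LO 542.7621256452509 29.678588491740484
LI 550.603368586622 -44.91038461510955
RI 566.2858544693642 -194.0883308288096
RO 574.1270974107352 -268.67730393565967
```

View pics/w3c.png

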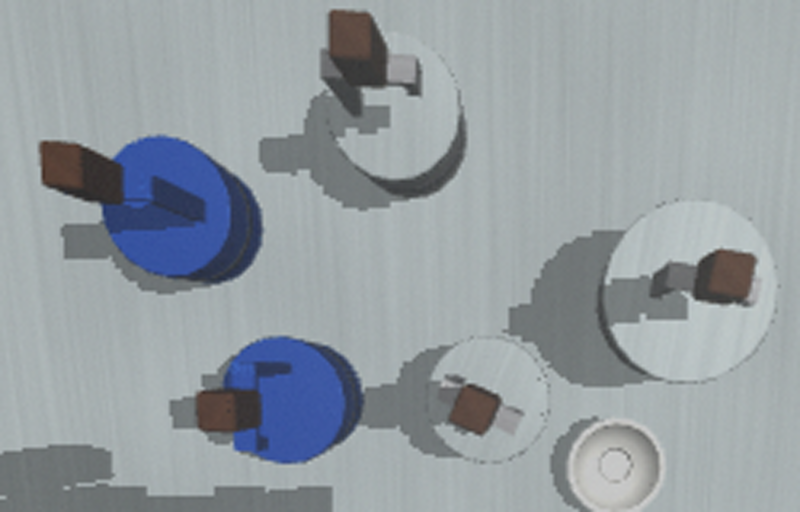

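```bash
cat >> h.py <<'E'
from scipy.optimize import minimize
def fitblock(im,c,z0,x,y,yaw,S=6,half=8.,win=45,fixyaw=None,verbose=True):
    """fit 16x16 block z0..z0+38 to brown mask"""
    u,v=proj('w',[[x,y,z0+19]],c)[0].astype(int)
    x0,y0=max(u-win,0),max(v-win,0); sub=im[y0:v+win,x0:u+win]
    big=cv2.resize(sub,None,fx=S,fy=S,interpolation=cv2.INTER_CUBIC).astype(int)
    R,G,B=big[...,0],big[...,1],big[...,2]
    m=((R-B>14)&(R<140)&(R-G>6)).astype(np.uint8)
    n,l,st,ce=cv2.connectedComponentsWithStats(m)
    t=((np.array([u,v])-[x0,y0]+.5)*S)
    best=min(range(1,n),key=lambda i:1e9 if st[i,4]<40*S else np.linalg.norm(ce[i]-t))
    m=(l==best).astype(np.uint8)
    def mask(p):
        co=[]
        for a in(-half,half):
            for b in(-half,half):
                for z in(z0,z0+38):
                    co.append([p[0]+a*np.cos(p[2])-b*np.sin(p[2]),p[1]+a*np.sin(p[2])+b*np.cos(p[2]),z])
        q=(proj('w',co,c)-[x0,y0]+.5)*S
        o=np.zeros_like(m);cv2.fillConvexPoly(o,cv2.convexHull(np.round(q*16).astype(np.int32)),1,shift=4);return o
    def cost(p):
        o=mask(p);return 1-(o&m).sum()/max(1,(o|m).sum())
    b=None
    for dy in(-.35,-.2,0,.2,.35):
        r=minimize(cost,[x,y,yaw+dy],method='Nelder-Mead',options=dict(initial_simplex=[[x,y,yaw+dy],[x+6,y,yaw+dy],[x,y+6,yaw+dy],[x,y,yaw+dy+.2]],xatol=.05,fatol=1e-4))
        if b is None or r.fun<b.fun:b=r
    if verbose:
        o=big.astype(np.uint8)[:,:,::-1].copy();k=mask(b.x);cs,_=cv2.findContours(k,0,2);cv2.drawContours(o,cs,-1,(0,255,0),1)
        cs,_=cv2.findContours(m,0,2);cv2.drawContours(o,cs,-1,(0,0,255),1)
        return b.x,1-b.fun,o
    return b.x,1-b.fun
E
python3 - <<'E'
from h import *
s=env.state(); print(s['eef_pos'],s['tcp_rot'],s['t'])
c=cal('wrist'); im=shot('wrist','w4.png')
np.savez('w4cal.npz',K=c[0],r=c[1],t=c[2])
O=[]
for n,px,z0,yaw in [('s1',(298.4,127.5),123,-.45),('s2',(261,14),123,0),('L',(376,86),143,-.1)]:
    g=onz('w',px,z0+30,c)
    p,iou,o=fitblock(im,c,z0,g[0],g[1],yaw); print(n,np.round(g,1),np.round(p,3),round(iou,3)); cv2.imwrite('pics/f_%s.png'%n,o); O.append(cv2.resize(o,(260,260)))
cv2.imwrite('pics/fits.png',np.hstack(O))
for q in ['left_outer','left_inner']:
    for d in env.place_of(q,'wrist')[:3]: print(q,np.round(d['pixel'],1),round(d['conf'],2),np.round(onz('wrist',d['pixel'],206,c),1))
E
```

```text
[505.13587819 137.65778797 374.51058543] [-3.14137796e+00  2.19729153e-04  1.57063567e+00] 4.45
s1 [478.4 197.1 153. ] [475.751 202.199  -0.636] 0.709
s2 [436.7 328.1 153. ] [4.27116e+02 3.47478e+02 1.20000e-02] 0.767
L [573.6 246.5 173. ] [5.74319e+02 2.54198e+02 2.53000e-01] 0.54
left_outer [347.6 257.7] 0.89 [542.3  36.2 206. ]
left_outer [451.8  96.3] 0.72 [651.6 233.2 206. ]
left_inner [350.2 311.5] 0.73 [548.1 -45.3 206. ]
left_inner [456.3 168.6] 0.55 [667.2 152.6 206. ]
left_inner [453.6  98.9] 0.19 [654.  230.5 206. ]
```

View pics/fits.png

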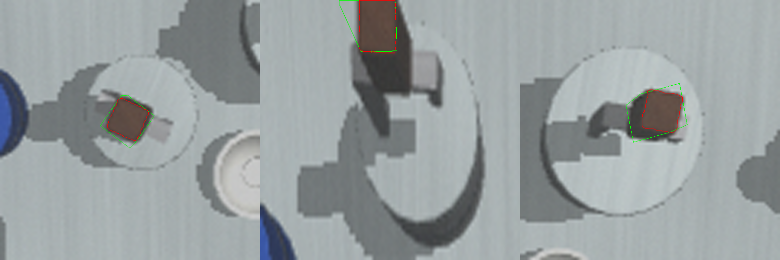

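```bash
sed -i 's/for z in(z0,z0+38):/for z in (z0+38,):/' h.py
cat > fit.py <<'E'
from h import *
z=np.load('w4cal.npz');c=(z['K'],z['r'],z['t']);im=cv2.imread('pics/w4.png')[:,:,::-1]
O=[]
for n,px,z0,yaw in [('s1',(298.4,127.5),123,-.45),('s2',(261,14),123,0),('L',(376,86),143,-.1)]:
    g=onz('w',px,z0+30,c)
    p,iou,o=fitblock(im,c,z0,g[0],g[1],yaw); print(n,np.round(g,1),np.round(p,3),round(iou,3)); O.append(cv2.resize(o,(260,260)))
cv2.imwrite('pics/fits2.png',np.hstack(O))
E
python3 fit.py
```

```text
s1 [478.4 197.1 153. ] [ 4.76750e+02  2.03508e+02 -4.05000e-01] 0.82
s2 [436.7 328.1 153. ] [ 4.33585e+02  3.36237e+02 -5.40000e-02] 0.908
L [573.6 246.5 173. ] [ 5.73399e+02  2.52944e+02 -2.18000e-01] 0.792
```

View pics/fits2.png

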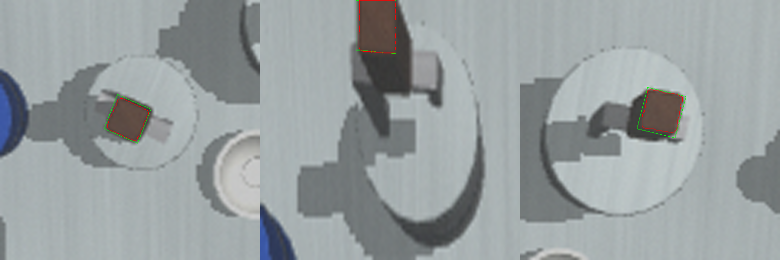

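Run:
```python
import cv2
a=cv2.imread('pics/w4.png')
cv2.imwrite('pics/w4c.png',cv2.resize(a[95:165,240:340],None,fx=8,fy=8,interpolation=cv2.INTER_CUBIC))
```

```text
(no output)
```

View pics/w4c.png

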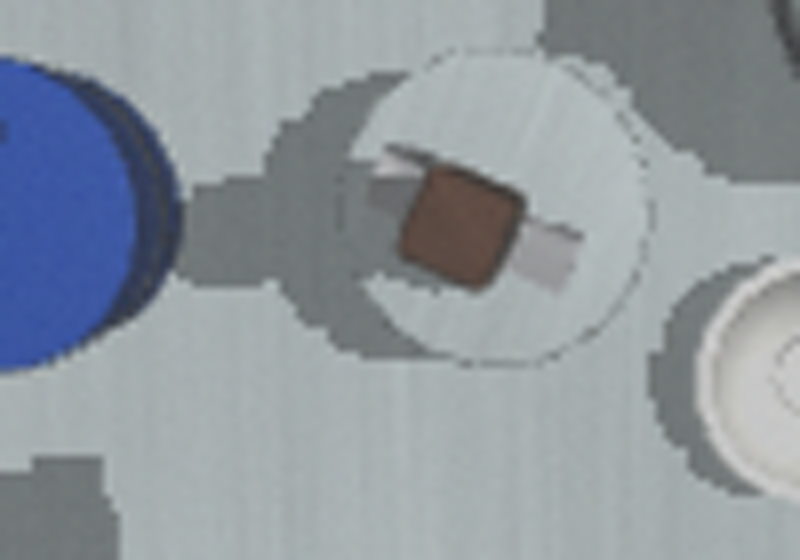

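Run:
```python
from h import *
z=np.load('w4cal.npz');c=(z['K'],z['r'],z['t'])
print(onz('w',(302.5,120.9),60,c), onz('w',(297.8,123.3),161,c), onz('w',(303,120.9),63,c))
print(-cv2.Rodrigues(c[1])[0].T@c[2])
```

```text
[478.68714129 202.86620915  60.        ] [478.30859421 202.67246925 161.        ] [479.65652594 202.94911289  63.        ]
[505.91120857 216.19730009 544.40181436]
```

>>> {"name": "drive_tool", "arguments": {
  "commands": [
    {"dx": -7, "dy": 16, "dz": -33, "yaw": -5.75},
    {"dx": -7, "dy": 16, "dz": -33, "yaw": -5.75},
    {"dx": -7, "dy": 16, "dz": -33, "yaw": -5.75},
    {"dx": -6, "dy": 17, "dz": -33, "yaw": -5.75},
    {"dx": 0, "dy": 0, "dz": 0, "yaw": 0}
  ]
}}

```text
t: 5.02
eef_pos: [475.2, 203.5, 237.6]
tcp_rot: [-3.135, 0.005, 1.164]
ft_force: [0.3, -0.8, -1.5]
opening: 0.45
```

>>> {"name": "drive_tool", "arguments": {
  "commands": [
    {"dx": 0, "dy": 0, "dz": -20, "yaw": 0},
    {"dx": 0, "dy": 0, "dz": -20, "yaw": 0},
    {"dx": 0, "dy": 0, "dz": -10, "yaw": 0},
    {"dx": 0, "dy": 0, "dz": 0, "yaw": 0},
    {"dx": 0, "dy": 0, "dz": 0, "yaw": 0}
  ]
}}

```text
t: 5.43
eef_pos: [478.7, 202.6, 193.5]
tcp_rot: [3.141, -0.0, 1.17]
ft_force: [0.9, 0.2, 0.7]
opening: 0.45
```

Run:
```python
from h import *
s=env.state(); print(s['eef_pos'],s['tcp_rot'],s['t'])
for n in ['scene','side','wrist']: shot(n,n+'5.png')
a=cv2.imread('pics/scene5.png');b=cv2.imread('pics/side5.png');w=cv2.imread('pics/wrist5.png')
A=cv2.resize(a[150:270,340:480],(466,400));B=cv2.resize(b[200:330,230:370],(334,310))
cv2.imwrite('pics/m5.png',np.hstack([A,cv2.resize(b[180:330,230:370],(334,400))]))
```

```text
[478.67323759 202.55738284 193.54992158] [ 3.14117231e+00 -1.95572574e-04  1.16978162e+00] 5.4333
```

View pics/m5.png

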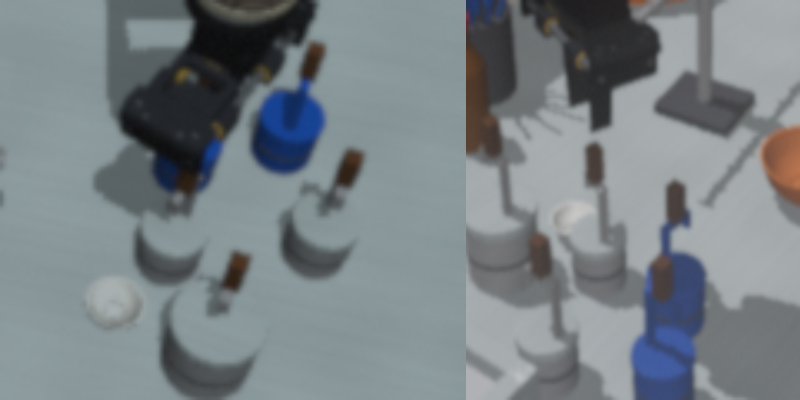

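View pics/wrist5.png

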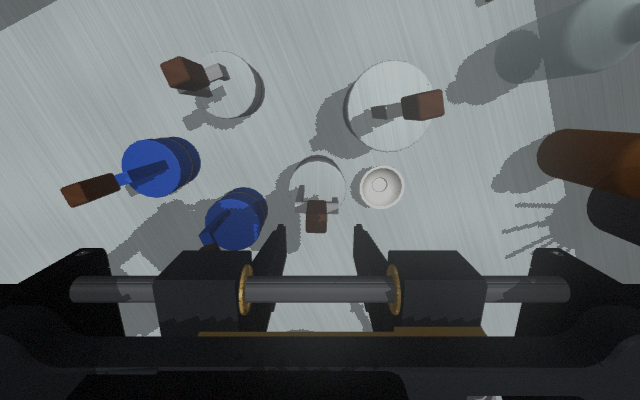

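Run:
```python
from h import *
c=cal('wrist');im=cv2.imread('pics/wrist5.png')[:,:,::-1]
print(proj('w',[[478.5,203,161]],c))
O=[]
for n,px,z0,yaw in [('s1',(316,222),123,-.4),('s2',(177,72),123,0),('L',(428,104),143,-.2)]:
    g=onz('w',px,z0+38,c)
    p,iou,o=fitblock(im,c,z0,g[0],g[1],yaw); print(n,np.round(g,1),np.round(p,3),round(iou,3)); O.append(cv2.resize(o,(260,260)))
cv2.imwrite('pics/fits3.png',np.hstack(O))
# lid circles
for n,px,z in [('s1',(319,184),60),('s2',(222,84),60),('L',(390,105),80)]: print(n,onz('w',px,z,c))
```

```text
[[318.05898497 222.52673497]]
s1 [477.3 204.  161. ] [4.80413e+02 2.01910e+02 2.23000e-01] 0.128
s2 [435.3 334.1 161. ] [ 4.34163e+02  3.34746e+02 -1.00000e-01] 0.859
L [572.  254.2 181. ] [ 5.73373e+02  2.52987e+02 -1.70000e-01] 0.806
s1 [481.12860076 207.38464131  60.        ]
s2 [433.04965264 336.91401923  60.        ]
L [573.41687166 255.65731749  80.        ]
```

View pics/fits3.png

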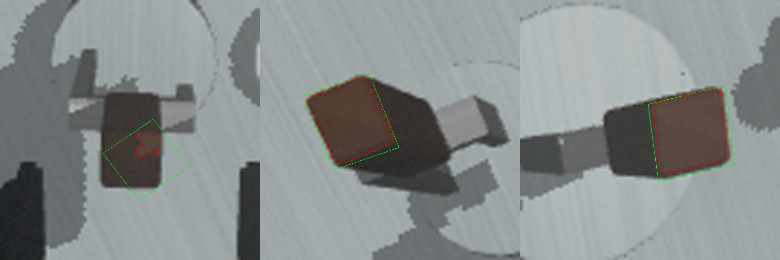

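>>> {"name": "drive_tool", "arguments": {
  "commands": [
    {"dx": -1, "dy": 0.5, "dz": -20, "yaw": 0},
    {"dx": 0, "dy": 0, "dz": -20, "yaw": 0},
    {"dx": 0, "dy": 0, "dz": -15, "yaw": 0},
    {"dx": 0, "dy": 0, "dz": -9, "yaw": 0},
    {"dx": 0, "dy": 0, "dz": 0, "yaw": 0}
  ]
}}

```text
t: 6.0
eef_pos: [476.7, 203.4, 127.9]
tcp_rot: [-3.14, 0.001, 1.17]
ft_force: [0.3, -0.3, 0.2]
opening: 0.451
```

>>> {"name": "drive_tool", "arguments": {
  "commands": [
    {"dx": 0, "dy": 0, "dz": 0, "yaw": 0},
    {"dx": 0, "dy": 0, "dz": 0, "yaw": 0},
    {"dx": 0, "dy": 0, "dz": 0, "yaw": 0},
    {"dx": 0, "dy": 0, "dz": 0, "yaw": 0},
    {"dx": 0, "dy": 0, "dz": 0, "yaw": 0}
  ],
  "grip": 0
}}

```text
t: 6.42
eef_pos: [477.1, 203.6, 129.2]
tcp_rot: [3.141, -0.0, 1.169]
ft_force: [2.1, -1.9, -3.6]
opening: 0.167
```

>>> {"name": "drive_tool", "arguments": {
  "commands": [
    {"dx": 0, "dy": 0, "dz": 0, "yaw": 0},
    {"dx": 0, "dy": 0, "dz": 5, "yaw": 0},
    {"dx": 0, "dy": 0, "dz": 10, "yaw": 0},
    {"dx": 0, "dy": 0, "dz": 10, "yaw": 0},
    {"dx": 0, "dy": 0, "dz": 0, "yaw": 0}
  ]
}}

```text
t: 6.83
eef_pos: [477.8, 203.8, 155.9]
tcp_rot: [3.139, -0.002, 1.169]
ft_force: [-0.8, -0.6, -2.7]
opening: 0.164
```

Run:
```python
from h import *
s=env.state(); print(s['eef_pos'],s['tcp_rot'],s['t'],s['ft_force'],s['opening'])
for n in ['scene','side']: shot(n,n+'6.png')
a=cv2.imread('pics/scene6.png');b=cv2.imread('pics/side6.png')
cv2.imwrite('pics/m6.png',np.hstack([cv2.resize(a[150:270,340:480],(466,400)),cv2.resize(b[180:330,230:370],(334,400))]))
```

```text
[477.81892818 203.78061519 155.86161323] [ 3.13917102e+00 -1.89931053e-03  1.16941783e+00] 6.8333 [-0.77897311 -0.63542215 -2.68166319] 0.16411625678565053
```

View pics/m6.png

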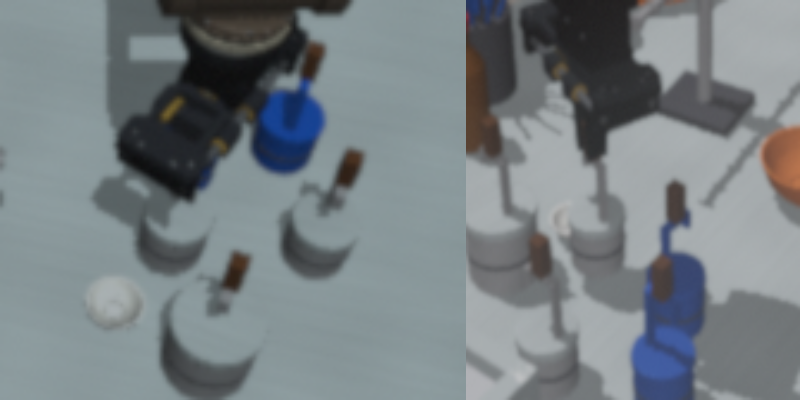

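>>> {"name": "drive_tool", "arguments": {
  "commands": [
    {"dx": 0, "dy": 0, "dz": 25, "yaw": 0},
    {"dx": 0, "dy": 0, "dz": 30, "yaw": 0},
    {"dx": 0, "dy": -10, "dz": 30, "yaw": 0},
    {"dx": 0, "dy": -20, "dz": 0, "yaw": 0},
    {"dx": -2, "dy": -30, "dz": 0, "yaw": 5}
  ]
}}

```text
t: 7.35
eef_pos: [475.6, 144.1, 240.0]
tcp_rot: [3.139, -0.002, 1.257]
ft_force: [-0.3, -0.3, -4.0]
opening: 0.163
```

>>> {"name": "drive_tool", "arguments": {
  "commands": [
    {"dx": -2, "dy": -30, "dz": 0, "yaw": 6},
    {"dx": -2, "dy": -30, "dz": 0, "yaw": 6},
    {"dx": -2, "dy": -30, "dz": 0, "yaw": 6},
    {"dx": 0, "dy": -30, "dz": 0, "yaw": 6},
    {"dx": 0, "dy": -30, "dz": 0, "yaw": 0}
  ]
}}

```text
t: 7.77
eef_pos: [468.5, -7.8, 238.4]
tcp_rot: [-3.141, -0.0, 1.682]
ft_force: [-0.2, 0.4, -3.2]
opening: 0.165
```

>>> {"name": "drive_tool", "arguments": {
  "commands": [
    {"dx": 0, "dy": -30, "dz": 0, "yaw": 0},
    {"dx": 0, "dy": -30, "dz": 0, "yaw": 0},
    {"dx": 0, "dy": -25, "dz": 0, "yaw": 0},
    {"dx": 0, "dy": -20, "dz": 0, "yaw": 0},
    {"dx": 0, "dy": -19, "dz": 0, "yaw": 0}
  ]
}}

```text
t: 8.18
eef_pos: [468.6, -131.8, 238.3]
tcp_rot: [-3.141, -0.0, 1.675]
ft_force: [0.6, 0.3, -2.9]
opening: 0.164
```

>>> {"name": "drive_tool", "arguments": {
  "commands": [
    {"dx": 0, "dy": 0, "dz": 0, "yaw": 0},
    {"dx": 0, "dy": 0, "dz": 0, "yaw": 0},
    {"dx": 0, "dy": 0, "dz": 0, "yaw": 0}
  ]
}}

```text
t: 8.43
eef_pos: [468.8, -130.0, 238.4]
tcp_rot: [-3.141, -0.001, 1.675]
ft_force: [-0.2, 0.3, -1.9]
opening: 0.168
```

Run:
```python
from h import *
s=env.state(); print(s['eef_pos'],s['tcp_rot'],s['t'],s['qvel'])
c=cal('wrist'); np.savez('w7cal.npz',K=c[0],r=c[1],t=c[2]); im=shot('wrist','w7.png')
for q in ['left_outer','left_inner']:
    for d in env.place_of(q,'wrist')[:2]: print(q,np.round(d['pixel'],1),round(d['conf'],2),np.round(onz('wrist',d['pixel'],206,c),1))
shot('side','side7.png');shot('scene','scene7.png')
```

```text
[ 468.76929319 -129.97625626  238.40152562] [-3.14111769e+00 -5.44211684e-04  1.67523915e+00] 8.4333 [ 0.01386213 -0.00426803 -0.00028524 -0.00087685  0.00238107 -0.00130146]
left_inner [452.1 115.1] 0.74 [549.8 -44.3 206. ]
```

View pics/w7.png

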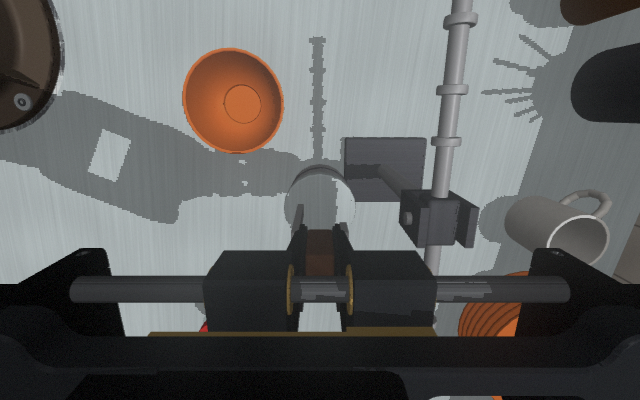

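>>> {"name": "drive_tool", "arguments": {
  "commands": [
    {"dx": 0, "dy": 15, "dz": 3, "yaw": 0},
    {"dx": 0, "dy": 25, "dz": 3, "yaw": 0},
    {"dx": 0, "dy": 22, "dz": 0, "yaw": 0},
    {"dx": 0, "dy": 15, "dz": 0, "yaw": 0},
    {"dx": 0, "dy": 0, "dz": 0, "yaw": 0}
  ]
}}

```text
t: 9.1
eef_pos: [468.7, -51.0, 244.8]
tcp_rot: [3.141, -0.0, 1.678]
ft_force: [-0.2, -0.9, -2.5]
opening: 0.167
```

>>> {"name": "drive_tool", "arguments": {
  "commands": [
    {"dx": 12, "dy": 1, "dz": 0, "yaw": 0},
    {"dx": 18, "dy": 2, "dz": 0, "yaw": 0},
    {"dx": 18, "dy": 2, "dz": 0, "yaw": 0},
    {"dx": 18, "dy": 2, "dz": 0, "yaw": 0},
    {"dx": 15, "dy": 1.5, "dz": 0, "yaw": 0}
  ]
}}

```text
t: 9.52
eef_pos: [551.2, -45.1, 244.6]
tcp_rot: [3.141, 0.0, 1.676]
ft_force: [0.2, 0.7, -3.2]
opening: 0.164
```

>>> {"name": "drive_tool", "arguments": {
  "commands": [
    {"dx": 0, "dy": 0, "dz": 0, "yaw": 0},
    {"dx": 0, "dy": 0, "dz": 0, "yaw": 0},
    {"dx": 0, "dy": 0, "dz": 0, "yaw": 0}
  ]
}}

```text
t: 9.77
eef_pos: [549.3, -45.1, 244.4]
tcp_rot: [-3.141, -0.0, 1.676]
ft_force: [0.2, -0.5, -3.6]
opening: 0.168
```

Run:
```python
from h import *
s=env.state(); print(s['eef_pos'],s['tcp_rot'],s['t'],s['ft_force'])
a=shot('side','side8.png');b=shot('scene','scene8.png');w=shot('wrist','w8.png')
cv2.imwrite('pics/m8.png',np.hstack([cv2.resize(a[120:240,260:380],(400,400)),cv2.resize(b[150:270,230:350],(400,400))])[:,:,::-1])
```

```text
[549.33072417 -45.10311253 244.42826149] [-3.14076858e+00 -1.25883309e-04  1.67571612e+00] 9.7667 [ 0.22182377 -0.45940927 -3.63206212]
```

View pics/m8.png

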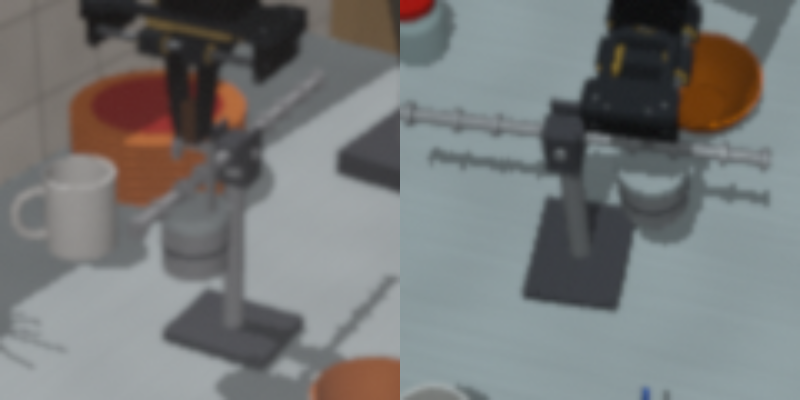

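View pics/w8.png

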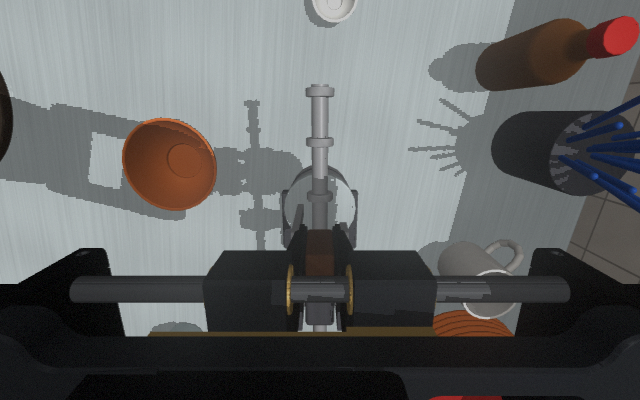

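>>> {"name": "drive_tool", "arguments": {
  "commands": [
    {"dx": 0, "dy": 0, "dz": -6, "yaw": 0},
    {"dx": 0, "dy": 0, "dz": -7, "yaw": 0},
    {"dx": 0, "dy": 0, "dz": -7, "yaw": 0},
    {"dx": 0, "dy": 0, "dz": -4, "yaw": 0},
    {"dx": 0, "dy": 0, "dz": 0, "yaw": 0}
  ]
}}

```text
t: 10.33
eef_pos: [549.5, -44.9, 219.3]
tcp_rot: [-3.14, -0.001, 1.675]
ft_force: [-0.2, 0.3, -2.5]
opening: 0.17
```

>>> {"name": "drive_tool", "arguments": {
  "commands": [
    {"dx": 0, "dy": 0, "dz": -2, "yaw": 0},
    {"dx": 0, "dy": 0, "dz": -2, "yaw": 0},
    {"dx": 0, "dy": 0, "dz": -2, "yaw": 0},
    {"dx": 0, "dy": 0, "dz": 0, "yaw": 0},
    {"dx": 0, "dy": 0, "dz": 0, "yaw": 0}
  ]
}}

```text
t: 10.75
eef_pos: [550.1, -44.9, 214.8]
tcp_rot: [3.141, 0.0, 1.676]
ft_force: [0.6, 1.3, -1.2]
opening: 0.171
```

Run:
```python
from h import *
s=env.state(); print(s['eef_pos'],s['tcp_rot'],s['t'],s['ft_force'])
a=shot('side','side9.png');b=shot('scene','scene9.png')
cv2.imwrite('pics/m9.png',np.hstack([cv2.resize(a[120:240,260:380],(400,400)),cv2.resize(b[150:270,230:350],(400,400))])[:,:,::-1])
```

```text
[550.12547351 -44.9330583  214.80257064] [3.14111120e+00 2.45700296e-05 1.67552147e+00] 10.75 [ 0.55153542  1.26104838 -1.23188289]
```

View pics/m9.png

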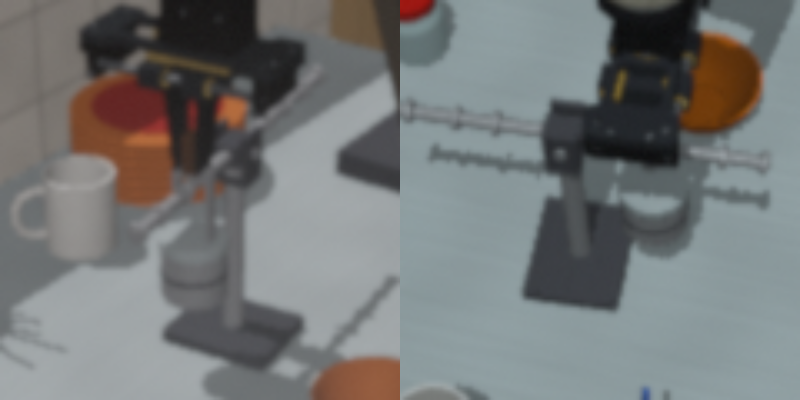

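>>> {"name": "drive_tool", "arguments": {
  "commands": [
    {"dx": 0, "dy": 0, "dz": -1.5, "yaw": 0},
    {"dx": 0, "dy": 0, "dz": -1.5, "yaw": 0},
    {"dx": 0, "dy": 0, "dz": -1, "yaw": 0},
    {"dx": 0, "dy": 0, "dz": 0, "yaw": 0},
    {"dx": 0, "dy": 0, "dz": 0, "yaw": 0}
  ]
}}

```text
t: 11.27
eef_pos: [550.1, -44.9, 210.7]
tcp_rot: [3.141, -0.0, 1.676]
ft_force: [0.9, 2.8, 1.2]
opening: 0.168
```

>>> {"name": "drive_tool", "arguments": {
  "commands": [
    {"dx": 0, "dy": 0, "dz": 0, "yaw": 0},
    {"dx": 0, "dy": 0, "dz": 0, "yaw": 0},
    {"dx": 0, "dy": 0, "dz": 0, "yaw": 0},
    {"dx": 0, "dy": 0, "dz": 0, "yaw": 0},
    {"dx": 0, "dy": 0, "dz": 0, "yaw": 0}
  ],
  "grip": 0.4
}}

```text
t: 11.68
eef_pos: [550.0, -45.1, 210.6]
tcp_rot: [-3.142, 0.0, 1.675]
ft_force: [0.6, 0.6, -0.5]
opening: 0.389
```

Run:
```python
from h import *
s=env.state(); print(s['eef_pos'],s['tcp_rot'],s['t'],s['ft_force'],s['opening'])
a=shot('side','side10.png');b=shot('scene','scene10.png');shot('wrist','w10.png')
cv2.imwrite('pics/m10.png',np.hstack([cv2.resize(a[120:240,260:380],(400,400)),cv2.resize(b[150:270,230:350],(400,400))])[:,:,::-1])
```

```text
[549.98884135 -45.08391762 210.59173287] [-3.14153801e+00  9.26919586e-05  1.67543311e+00] 11.6833 [ 0.63689924  0.57118693 -0.45565213] 0.38933608242122064
```

View pics/m10.png

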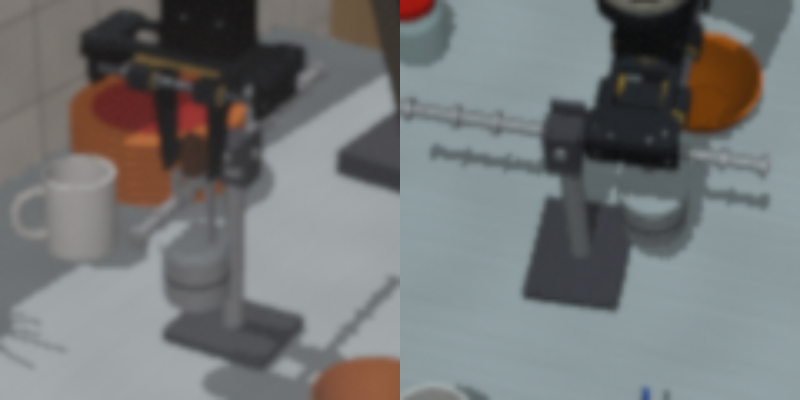

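View pics/w10.png

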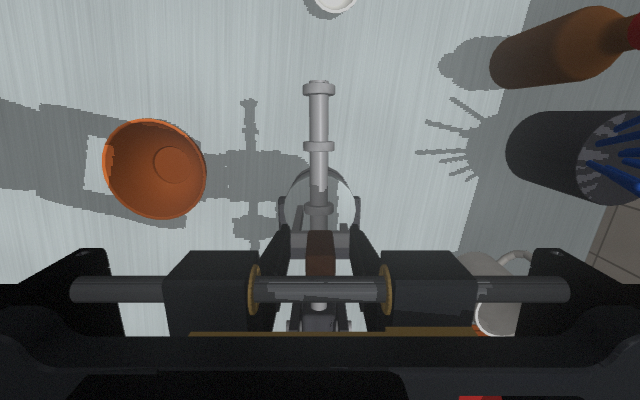

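>>> {"name": "drive_tool", "arguments": {
  "commands": [
    {"dx": 0, "dy": 0, "dz": 10, "yaw": 0},
    {"dx": 0, "dy": 0, "dz": 20, "yaw": 0},
    {"dx": 0, "dy": 0, "dz": 30, "yaw": 0},
    {"dx": 0, "dy": 0, "dz": 35, "yaw": 0},
    {"dx": 0, "dy": 0, "dz": 30, "yaw": 0}
  ]
}}

```text
t: 12.25
eef_pos: [549.9, -44.9, 338.5]
tcp_rot: [3.141, 0.0, 1.676]
ft_force: [0.1, -0.5, -0.3]
opening: 0.403
```

>>> {"name": "drive_tool", "arguments": {
  "commands": [
    {"dx": 1, "dy": 20, "dz": 15, "yaw": 0},
    {"dx": 1, "dy": 30, "dz": 0, "yaw": -3},
    {"dx": 1, "dy": 35, "dz": 0, "yaw": -4},
    {"dx": 1, "dy": 35, "dz": 0, "yaw": -4},
    {"dx": 1, "dy": 35, "dz": 0, "yaw": -4}
  ]
}}

```text
t: 12.67
eef_pos: [554.7, 111.4, 351.7]
tcp_rot: [3.141, -0.0, 1.41]
ft_force: [0.4, 0.6, -0.4]
opening: 0.402
```

>>> {"name": "drive_tool", "arguments": {
  "commands": [
    {"dx": 1, "dy": 30, "dz": 0, "yaw": -2},
    {"dx": 1, "dy": 22, "dz": 0, "yaw": 0},
    {"dx": 1, "dy": 14, "dz": 0, "yaw": 0},
    {"dx": 0, "dy": 0, "dz": 0, "yaw": 0},
    {"dx": 0, "dy": 0, "dz": 0, "yaw": 0}
  ]
}}

```text
t: 13.08
eef_pos: [558.0, 176.0, 350.9]
tcp_rot: [3.141, 0.0, 1.38]
ft_force: [0.4, -0.1, 0.6]
opening: 0.4
```

Run:
```python
from h import *
s=env.state(); print(s['eef_pos'],s['tcp_rot'],s['t'])
c=cal('wrist'); im=shot('wrist','w11.png')
g=proj('w',[[573.4,253,181]],c)[0]
p,iou,o=fitblock(im,c,143,573.4,253,-.19); print(np.round(p,3),iou)
O=[o]
g=proj('w',[[434,335.5,161]],c)[0];print(g)
p,iou,o=fitblock(im,c,123,434,335.5,-.08); print(np.round(p,3),iou)
cv2.imwrite('pics/f11.png',np.hstack([cv2.resize(q,(300,300)) for q in O+[o]]))
for q,z in [('large_tin_hook',138),('small_tin_a_hook',118)]:
    for d in env.place_of(q,'wrist')[:3]: print(q,np.round(d['pixel'],1),round(d['conf'],2),np.round(onz('wrist',d['pixel'],z,c),1))
a=shot('side','side11.png');b=shot('scene','scene11.png')
cv2.imwrite('pics/m11.png',np.hstack([cv2.resize(a[120:240,260:380],(400,400)),cv2.resize(b[150:270,210:330],(400,400))])[:,:,::-1])
```

```text
[557.95382671 176.03848162 350.92437948] [3.14134333e+00 2.78055219e-04 1.38013125e+00] 13.0833
[ 5.73440e+02  2.53126e+02 -1.95000e-01] 0.8115250741265954
[184.92391948  62.3018935 ]
[ 4.34497e+02  3.34884e+02 -3.50000e-02] 0.8493444276348966
large_tin_hook [316.2 112.1] 0.94 [569.7 254.1 138. ]
small_tin_a_hook [187.5 179.9] 0.79 [372.7 198.  118. ]
```

View pics/m11.png

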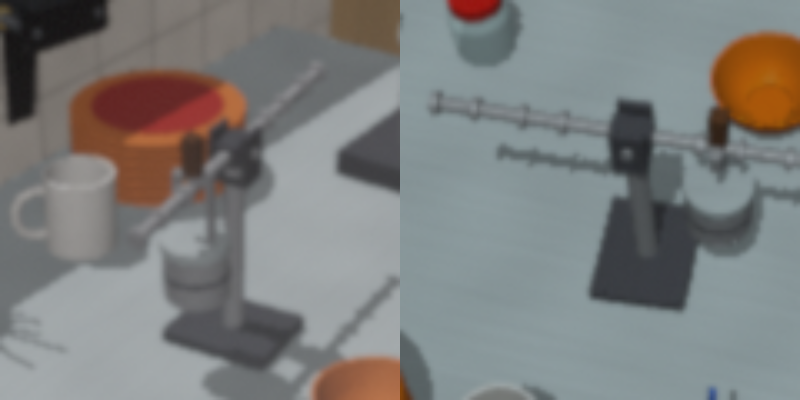

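View pics/w11.png

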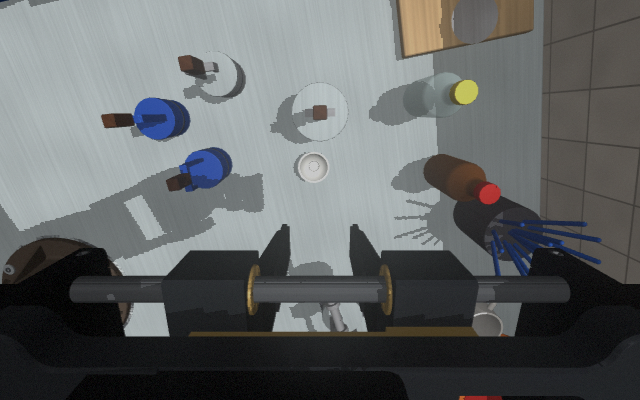

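View pics/f11.png

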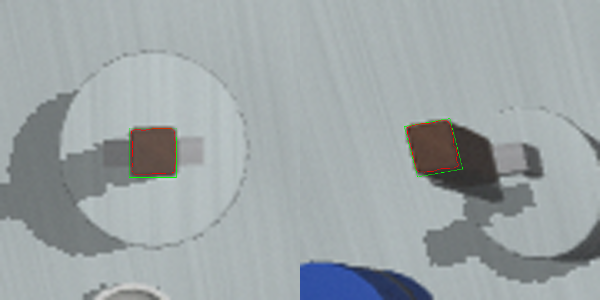

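>>> {"name": "drive_tool", "arguments": {
  "commands": [
    {"dx": 4, "dy": 20, "dz": -20, "yaw": 0},
    {"dx": 5, "dy": 25, "dz": -30, "yaw": 0},
    {"dx": 4, "dy": 20, "dz": -30, "yaw": 0},
    {"dx": 2.5, "dy": 12, "dz": -30, "yaw": 0},
    {"dx": 0, "dy": 0, "dz": -20, "yaw": 0}
  ]
}}

```text
t: 13.75
eef_pos: [573.1, 254.1, 217.7]
tcp_rot: [-3.14, 0.001, 1.379]
ft_force: [0.3, -1.0, -0.6]
opening: 0.401
```

>>> {"name": "drive_tool", "arguments": {
  "commands": [
    {"dx": 0, "dy": 0, "dz": 0, "yaw": 0},
    {"dx": 0, "dy": 0, "dz": -20, "yaw": 0},
    {"dx": 0, "dy": 0, "dz": -25, "yaw": 0},
    {"dx": 0, "dy": 0, "dz": -17, "yaw": 0},
    {"dx": 0, "dy": 0, "dz": -10, "yaw": 0}
  ]
}}

```text
t: 14.17
eef_pos: [573.7, 252.1, 148.3]
tcp_rot: [-3.141, 0.0, 1.378]
ft_force: [1.3, 0.8, 0.1]
opening: 0.401
```

>>> {"name": "drive_tool", "arguments": {
  "commands": [
    {"dx": 0, "dy": 0, "dz": 0, "yaw": 0},
    {"dx": 0, "dy": 0, "dz": 0, "yaw": 0}
  ]
}}

```text
t: 14.33
eef_pos: [574.1, 252.7, 149.8]
tcp_rot: [3.141, -0.0, 1.378]
ft_force: [-1.2, 0.2, 0.3]
opening: 0.4
```

Run:
```python
from h import *
s=env.state(); print(s['eef_pos'],s['tcp_rot'],s['t'],s['ft_force'])
a=shot('side','side12.png');w=shot('wrist','w12.png')
cv2.imwrite('pics/m12.png',np.hstack([cv2.resize(a[190:310,190:310],(300,300)),cv2.resize(w,(480,300))])[:,:,::-1])
```

```text
[574.14653697 252.68711408 149.81924946] [ 3.14063077e+00 -4.80447516e-04  1.37812793e+00] 14.3333 [-1.19602121  0.1941588   0.33327608]
```

View pics/m12.png

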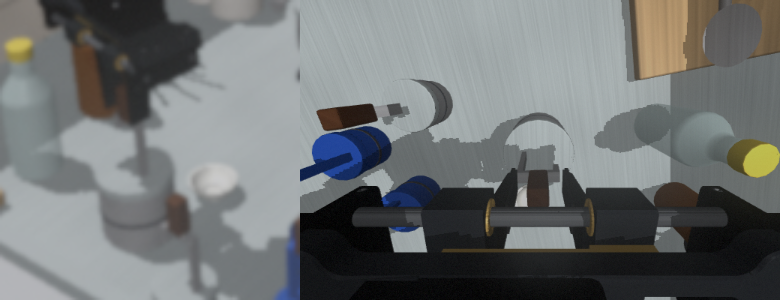

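>>> {"name": "drive_tool", "arguments": {
  "commands": [
    {"dx": 0, "dy": 0, "dz": 0, "yaw": 0},
    {"dx": 0, "dy": 0, "dz": 0, "yaw": 0},
    {"dx": 0, "dy": 0, "dz": 0, "yaw": 0},
    {"dx": 0, "dy": 0, "dz": 0, "yaw": 0},
    {"dx": 0, "dy": 0, "dz": 0, "yaw": 0}
  ],
  "grip": 0
}}

```text
t: 14.85
eef_pos: [573.5, 253.3, 149.0]
tcp_rot: [3.141, -0.001, 1.379]
ft_force: [-0.9, 2.0, 2.4]
opening: 0.165
```

>>> {"name": "drive_tool", "arguments": {
  "commands": [
    {"dx": 0, "dy": 0, "dz": 0, "yaw": 0},
    {"dx": 0, "dy": 0, "dz": 5, "yaw": 0},
    {"dx": 0, "dy": 0, "dz": 15, "yaw": 0},
    {"dx": 0, "dy": 0, "dz": 20, "yaw": 0},
    {"dx": 0, "dy": 0, "dz": 20, "yaw": 0}
  ]
}}

```text
t: 15.27
eef_pos: [573.0, 252.7, 208.6]
tcp_rot: [-3.14, 0.001, 1.379]
ft_force: [0.4, 0.7, -4.7]
opening: 0.164
```

>>> {"name": "drive_tool", "arguments": {
  "commands": [
    {"dx": 0, "dy": 0, "dz": 25, "yaw": 0},
    {"dx": -10, "dy": -10, "dz": 18, "yaw": 0},
    {"dx": -19, "dy": -20, "dz": 0, "yaw": 3},
    {"dx": -22, "dy": -24, "dz": 0, "yaw": 4},
    {"dx": -22, "dy": -24, "dz": 0, "yaw": 4}
  ]
}}

```text
t: 15.68
eef_pos: [499.2, 174.2, 251.4]
tcp_rot: [-3.141, 0.001, 1.575]
ft_force: [0.5, -0.8, -4.3]
opening: 0.167
```

Run:
```python
from h import *
s=env.state(); print(s['eef_pos'],s['tcp_rot'],s['t'],s['ft_force'],s['opening'])
a=shot('side','side13.png');w=shot('scene','scene13.png')
cv2.imwrite('pics/m13.png',np.hstack([cv2.resize(a[130:310,190:350],(356,400)),cv2.resize(w[140:300,270:430],(400,400))])[:,:,::-1])
```

```text
[499.16269695 174.17615174 251.36098127] [-3.14078187e+00  5.38679254e-04  1.57484321e+00] 15.6833 [ 0.50424661 -0.78854775 -4.26434163] 0.16657769608356046
```

View pics/m13.png

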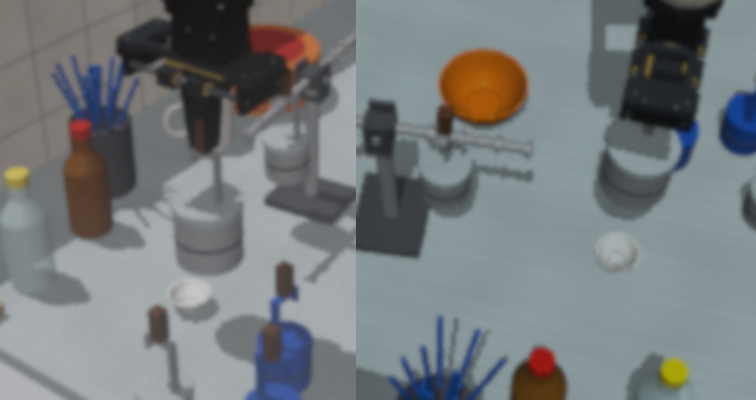

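>>> {"name": "drive_tool", "arguments": {
  "commands": [
    {"dx": -15, "dy": -24, "dz": 0, "yaw": 3},
    {"dx": -15, "dy": -28, "dz": 0, "yaw": 3},
    {"dx": -15, "dy": -30, "dz": 0, "yaw": 0},
    {"dx": 0, "dy": -34, "dz": 0, "yaw": 0},
    {"dx": 0, "dy": -34, "dz": 0, "yaw": 0}
  ]
}}

```text
t: 16.2
eef_pos: [454.6, 24.0, 251.9]
tcp_rot: [-3.141, 0.0, 1.676]
ft_force: [2.1, -0.3, -3.4]
opening: 0.167
```

>>> {"name": "drive_tool", "arguments": {
  "commands": [
    {"dx": 0, "dy": -34, "dz": 0, "yaw": 0},
    {"dx": 0, "dy": -34, "dz": 0, "yaw": 0},
    {"dx": 0, "dy": -34, "dz": 0, "yaw": 0},
    {"dx": 0, "dy": -34, "dz": 0, "yaw": 0},
    {"dx": 0, "dy": -34, "dz": 0, "yaw": 0}
  ]
}}

```text
t: 16.62
eef_pos: [455.2, -146.7, 251.7]
tcp_rot: [-3.141, -0.0, 1.675]
ft_force: [0.8, 1.6, -4.6]
opening: 0.166
```

>>> {"name": "drive_tool", "arguments": {
  "commands": [
    {"dx": 0, "dy": -34, "dz": 0, "yaw": 0},
    {"dx": 0, "dy": -34, "dz": 0, "yaw": 0},
    {"dx": 0, "dy": -34, "dz": 0, "yaw": 0},
    {"dx": 0, "dy": -34, "dz": 0, "yaw": 0},
    {"dx": 0, "dy": -34, "dz": 0, "yaw": 0}
  ]
}}

```text
t: 17.03
eef_pos: [455.2, -316.7, 251.5]
tcp_rot: [-3.141, -0.0, 1.675]
ft_force: [0.5, 0.2, -4.0]
opening: 0.165
```

>>> {"name": "drive_tool", "arguments": {
  "commands": [
    {"dx": 0, "dy": -24, "dz": 0, "yaw": 0},
    {"dx": 0, "dy": -11, "dz": 0, "yaw": 0},
    {"dx": 0, "dy": 0, "dz": 0, "yaw": 0},
    {"dx": 0, "dy": 0, "dz": 0, "yaw": 0},
    {"dx": 0, "dy": 0, "dz": 0, "yaw": 0}
  ]
}}

```text
t: 17.45
eef_pos: [455.5, -348.9, 251.5]
tcp_rot: [-3.141, -0.001, 1.676]
ft_force: [0.3, 1.1, -3.1]
opening: 0.168
```

Run:
```python
from h import *
s=env.state(); print(s['eef_pos'],s['tcp_rot'],s['t'],s['ft_force'],s['opening'])
c=cal('wrist');shot('wrist','w14.png')
for q in ['right_outer','right_inner']:
    for d in env.place_of(q,'wrist')[:2]: print(q,np.round(d['pixel'],1),round(d['conf'],2),np.round(onz('wrist',d['pixel'],206+(9 if 'outer' in q else 4.5),c),1))
P=[[558.4+np.sin(.105)*u,-119-np.cos(.105)*u,206+.06*u] for u in(75,150)]
print(proj('w',P,c))
```

```text
[ 455.48157863 -348.8768651   251.49827537] [-3.14116244e+00 -8.76837856e-04  1.67591489e+00] 17.45 [ 0.31375349  1.14826904 -3.1236337 ] 0.16816832451436928
right_outer [497.  126.7] 0.75 [ 570.9 -267.3  215. ]
right_inner [512.4   6.9] 0.78 [ 563.1 -193.9  210.5]
[[517.37418776   7.02390198]
 [501.13384664 128.49526957]]
```

View pics/w14.png

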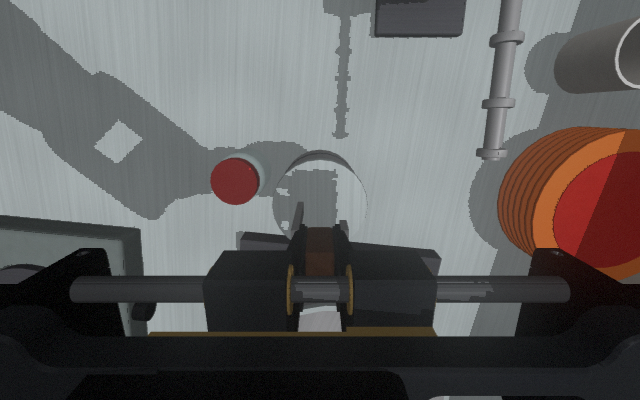

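Run:
```python
from h import *
print(tri([('scene',(173,272)),('side',(313,152))]))
for z in (0,40,80): print(z,[np.round(onz('scene',p,z)[:2]) for p in [(138,275),(215,270),(176,243),(178,315)]],[np.round(onz('side',p,z)[:2]) for p in [(283,165),(333,165)]])
a=cv2.imread('pics/scene11.png');b=cv2.imread('pics/side11.png')
cv2.imwrite('pics/m14.png',np.hstack([cv2.resize(b[110:230,240:360],(400,400)),cv2.resize(a[220:340,110:230],(400,400))]))
```

```text
[ 809.87198658 -365.95905892   71.04184663]
0 [array([ 826., -489.]), array([ 752., -275.]), array([ 699., -427.]), array([ 906., -322.])] [array([ 927., -335.]), array([ 766., -447.])]
40 [array([ 838., -467.]), array([ 768., -260.]), array([ 716., -407.]), array([ 916., -306.])] [array([ 875., -275.]), array([ 722., -382.])]
80 [array([ 851., -445.]), array([ 783., -245.]), array([ 733., -386.]), array([ 926., -289.])] [array([ 823., -214.]), array([ 678., -316.])]
```

View pics/m14.png

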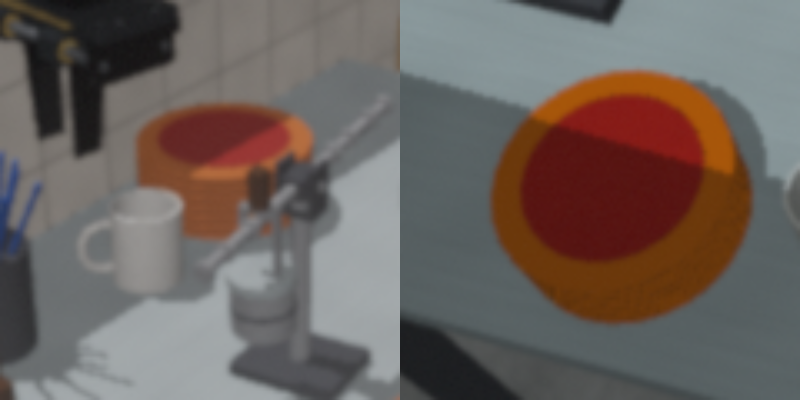

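>>> {"name": "drive_tool", "arguments": {
  "commands": [
    {"dx": 6, "dy": 14, "dz": 0, "yaw": 0},
    {"dx": 9, "dy": 20, "dz": 0, "yaw": 0},
    {"dx": 9, "dy": 20, "dz": 0, "yaw": 0},
    {"dx": 6, "dy": 12, "dz": 0, "yaw": 0},
    {"dx": 3, "dy": 6, "dz": 0, "yaw": 0}
  ]
}}

```text
t: 18.02
eef_pos: [489.2, -276.1, 252.0]
tcp_rot: [3.141, 0.0, 1.678]
ft_force: [-1.0, 0.5, -4.8]
opening: 0.164
```

>>> {"name": "drive_tool", "arguments": {
  "commands": [
    {"dx": 0, "dy": 0, "dz": 0, "yaw": 0},
    {"dx": 12, "dy": 1, "dz": 0, "yaw": 0},
    {"dx": 18, "dy": 2, "dz": 0, "yaw": 0},
    {"dx": 18, "dy": 2, "dz": 0, "yaw": 0},
    {"dx": 18, "dy": 2, "dz": 0, "yaw": 0}
  ]
}}

```text
t: 18.43
eef_pos: [555.5, -271.9, 251.7]
tcp_rot: [3.141, 0.0, 1.675]
ft_force: [0.6, 0.6, -4.3]
opening: 0.167
```

>>> {"name": "drive_tool", "arguments": {
  "commands": [
    {"dx": 13, "dy": 1.5, "dz": 0, "yaw": 0},
    {"dx": 6, "dy": 0.5, "dz": 0, "yaw": 0},
    {"dx": 0, "dy": 0, "dz": 0, "yaw": 0},
    {"dx": 0, "dy": 0, "dz": 0, "yaw": 0},
    {"dx": 0, "dy": 0, "dz": 0, "yaw": 0}
  ]
}}

```text
t: 18.85
eef_pos: [572.8, -269.3, 251.6]
tcp_rot: [-3.141, -0.0, 1.675]
ft_force: [0.1, -0.4, -3.9]
opening: 0.164
```

Run:
```python
from h import *
s=env.state(); print(s['eef_pos'],s['tcp_rot'],s['t'],s['ft_force'])
a=shot('side','side15.png');b=shot('scene','scene15.png');w=shot('wrist','w15.png')
cv2.imwrite('pics/m15.png',np.hstack([cv2.resize(a[100:220,290:410],(400,400)),cv2.resize(b[130:250,170:290],(400,400))])[:,:,::-1])
```

```text
[ 572.81473478 -269.34725119  251.59731753] [-3.14115809e+00 -1.42454475e-04  1.67502830e+00] 18.85 [ 0.07903408 -0.3626989  -3.92352692]
```

View pics/m15.png

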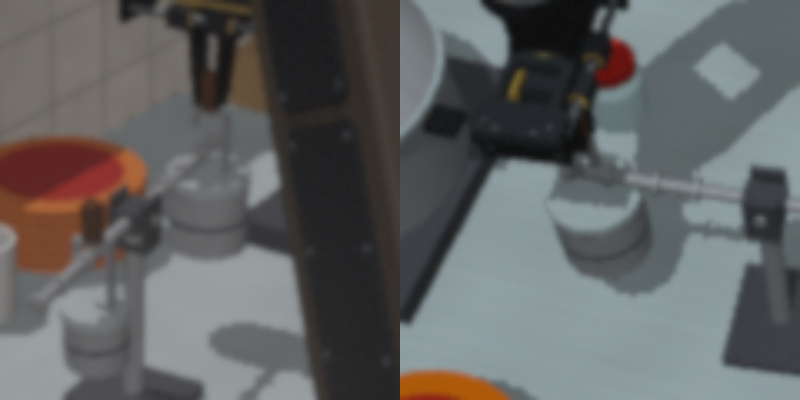

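View pics/w15.png

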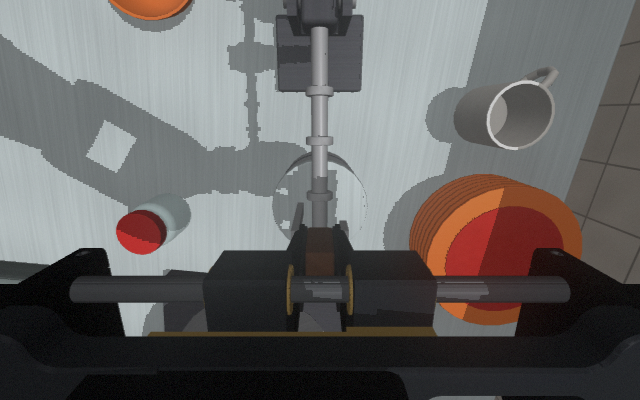

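>>> {"name": "drive_tool", "arguments": {
  "commands": [
    {"dx": 0, "dy": 1, "dz": -5, "yaw": 0},
    {"dx": 0, "dy": 0, "dz": -7, "yaw": 0},
    {"dx": 0, "dy": 0, "dz": -6, "yaw": 0},
    {"dx": 0, "dy": 0, "dz": -3, "yaw": 0},
    {"dx": 0, "dy": 0, "dz": -2, "yaw": 0}
  ]
}}

```text
t: 19.42
eef_pos: [573.3, -267.8, 227.7]
tcp_rot: [-3.141, -0.001, 1.676]
ft_force: [0.4, 0.6, -5.3]
opening: 0.165
```

>>> {"name": "drive_tool", "arguments": {
  "commands": [
    {"dx": 0, "dy": 0, "dz": -2, "yaw": 0},
    {"dx": 0, "dy": 0, "dz": -2, "yaw": 0},
    {"dx": 0, "dy": 0, "dz": -2, "yaw": 0},
    {"dx": 0, "dy": 0, "dz": -2, "yaw": 0},
    {"dx": 0, "dy": 0, "dz": -2, "yaw": 0}
  ]
}}

```text
t: 19.83
eef_pos: [573.7, -268.2, 218.8]
tcp_rot: [3.141, 0.001, 1.676]
ft_force: [-0.5, -0.4, -3.3]
opening: 0.166
```

Run:
```python
from h import *
s=env.state(); print(s['eef_pos'],s['tcp_rot'],s['t'],s['ft_force'])
a=shot('side','side16.png');b=shot('scene','scene16.png')
cv2.imwrite('pics/m16.png',np.hstack([cv2.resize(a[100:220,290:410],(400,400)),cv2.resize(b[130:250,190:310],(400,400))])[:,:,::-1])
```

```text
[ 573.654421   -268.18107536  218.77260089] [3.14095442e+00 6.01477524e-04 1.67550019e+00] 19.8333 [-0.54907724 -0.41981657 -3.3159475 ]
```

View pics/m16.png

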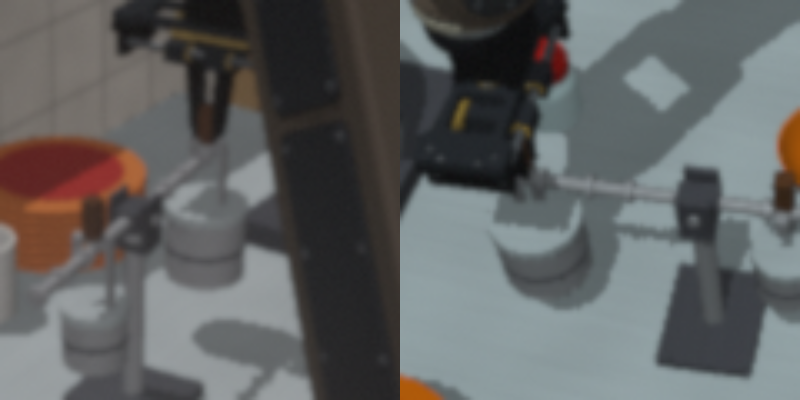

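>>> {"name": "drive_tool", "arguments": {
  "commands": [
    {"dx": 0, "dy": 0, "dz": -2, "yaw": 0},
    {"dx": 0, "dy": 0, "dz": -2, "yaw": 0},
    {"dx": 0, "dy": 0, "dz": -2, "yaw": 0},
    {"dx": 0, "dy": 0, "dz": -2, "yaw": 0},
    {"dx": 0, "dy": 0, "dz": -2, "yaw": 0}
  ]
}}

```text
t: 20.35
eef_pos: [573.6, -268.1, 208.6]
tcp_rot: [3.141, 0.0, 1.675]
ft_force: [0.1, -2.1, -0.6]
opening: 0.168
```

>>> {"name": "drive_tool", "arguments": {
  "commands": [
    {"dx": 0, "dy": 0, "dz": -2, "yaw": 0},
    {"dx": 0, "dy": 0, "dz": -2, "yaw": 0},
    {"dx": 0, "dy": 0, "dz": -2, "yaw": 0},
    {"dx": 0, "dy": 0, "dz": 0, "yaw": 0},
    {"dx": 0, "dy": 0, "dz": 0, "yaw": 0}
  ]
}}

```text
t: 20.77
eef_pos: [573.6, -267.9, 202.6]
tcp_rot: [3.141, -0.0, 1.676]
ft_force: [-0.1, -0.4, -0.7]
opening: 0.163
```

Run:
```python
from h import *
s=env.state(); print(s['eef_pos'],s['tcp_rot'],s['t'],s['ft_force'])
a=shot('side','side17.png');b=shot('scene','scene17.png')
cv2.imwrite('pics/m17.png',np.hstack([cv2.resize(a[100:220,290:410],(400,400)),cv2.resize(b[130:250,190:310],(400,400))])[:,:,::-1])
```

```text
[ 573.556828   -267.94737052  202.59936814] [ 3.14149225e+00 -8.02593168e-05  1.67551527e+00] 20.7667 [-0.07299285 -0.4406831  -0.65860949]
```

View pics/m17.png

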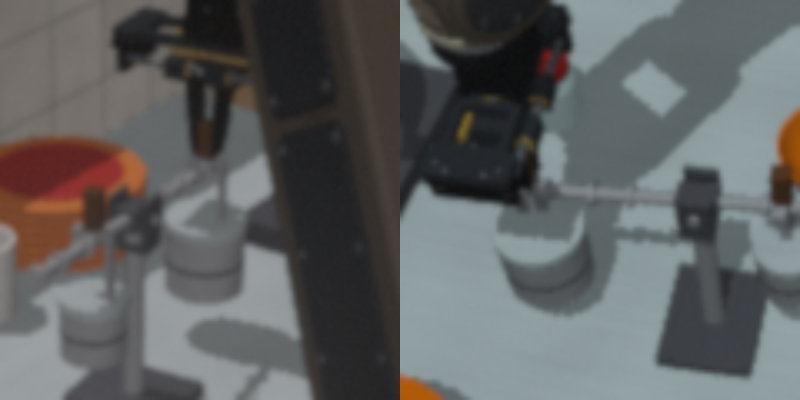

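>>> {"name": "drive_tool", "arguments": {
  "commands": [
    {"dx": 0, "dy": 0, "dz": -1.5, "yaw": 0},
    {"dx": 0, "dy": 0, "dz": -1.5, "yaw": 0},
    {"dx": 0, "dy": 0, "dz": 0, "yaw": 0},
    {"dx": 0, "dy": 0, "dz": 0, "yaw": 0}
  ]
}}

```text
t: 21.2
eef_pos: [573.5, -267.8, 199.6]
tcp_rot: [-3.142, -0.0, 1.676]
ft_force: [-0.5, 0.4, 0.6]
opening: 0.165
```

>>> {"name": "drive_tool", "arguments": {
  "commands": [
    {"dx": 0, "dy": 0, "dz": 0, "yaw": 0},
    {"dx": 0, "dy": 0, "dz": 0, "yaw": 0},
    {"dx": 0, "dy": 0, "dz": 0, "yaw": 0},
    {"dx": 0, "dy": 0, "dz": 0, "yaw": 0},
    {"dx": 0, "dy": 0, "dz": 0, "yaw": 0}
  ],
  "grip": 0.4
}}

```text
t: 21.62
eef_pos: [573.5, -268.0, 199.7]
tcp_rot: [3.141, 0.0, 1.676]
ft_force: [0.3, 0.2, 0.9]
opening: 0.393
```

Run:
```python
from h import *
s=env.state(); print(s['eef_pos'],s['tcp_rot'],s['t'],s['ft_force'])
a=shot('side','side18.png');b=shot('scene','scene18.png');w=shot('wrist','w18.png')
cv2.imwrite('pics/m18.png',np.hstack([cv2.resize(a[100:220,290:410],(400,400)),cv2.resize(b[130:250,190:310],(400,400))])[:,:,::-1])
```

```text
[ 573.51135544 -267.98867638  199.67937335] [3.14149215e+00 4.25562643e-05 1.67554570e+00] 21.6167 [0.30537943 0.19931998 0.85500363]
```

View pics/m18.png

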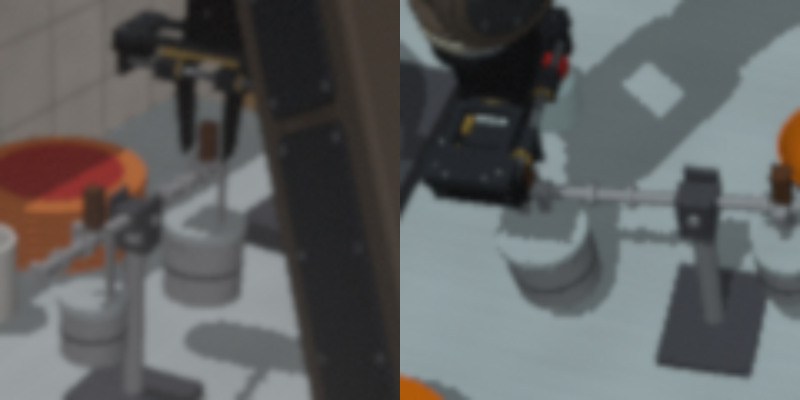

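View pics/w18.png

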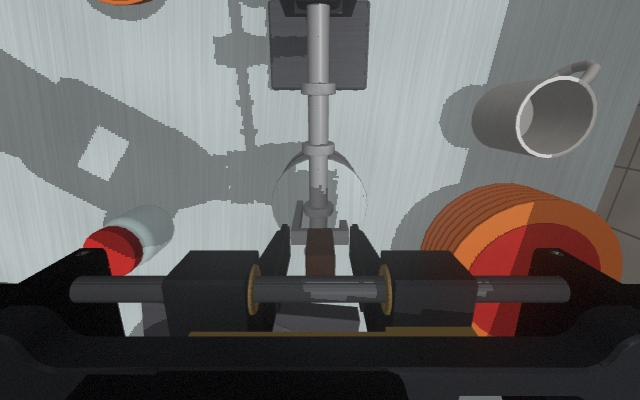

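>>> {"name": "drive_tool", "arguments": {
  "commands": [
    {"dx": 0, "dy": 0, "dz": 8, "yaw": 0},
    {"dx": 0, "dy": 0, "dz": 20, "yaw": 0},
    {"dx": 0, "dy": 0, "dz": 32, "yaw": 0},
    {"dx": 0, "dy": 0, "dz": 35, "yaw": 0},
    {"dx": 0, "dy": 0, "dz": 35, "yaw": 0}
  ]
}}

```text
t: 22.18
eef_pos: [573.2, -267.8, 331.7]
tcp_rot: [-3.141, -0.0, 1.676]
ft_force: [1.2, -0.1, -0.2]
opening: 0.399
```

>>> {"name": "drive_tool", "arguments": {
  "commands": [
    {"dx": -5, "dy": 15, "dz": 30, "yaw": 0},
    {"dx": -8, "dy": 25, "dz": 0, "yaw": -2},
    {"dx": -9, "dy": 35, "dz": 0, "yaw": -2},
    {"dx": -9, "dy": 35, "dz": 0, "yaw": -2},
    {"dx": -9, "dy": 35, "dz": 0, "yaw": -2}
  ]
}}

```text
t: 22.6
eef_pos: [532.7, -121.7, 360.4]
tcp_rot: [3.141, 0.0, 1.533]
ft_force: [0.4, 0.4, 0.3]
opening: 0.401
```

>>> {"name": "drive_tool", "arguments": {
  "commands": [
    {"dx": -9, "dy": 35, "dz": 0, "yaw": -2},
    {"dx": -9, "dy": 35, "dz": 0, "yaw": 0},
    {"dx": -9, "dy": 35, "dz": 0, "yaw": 0},
    {"dx": -9, "dy": 35, "dz": 0, "yaw": 0},
    {"dx": -9, "dy": 35, "dz": 0, "yaw": 0}
  ]
}}

```text
t: 23.02
eef_pos: [487.6, 53.5, 360.5]
tcp_rot: [3.141, -0.0, 1.501]
ft_force: [0.6, -0.3, 1.0]
opening: 0.399
```

>>> {"name": "drive_tool", "arguments": {
  "commands": [
    {"dx": -9, "dy": 35, "dz": 0, "yaw": 0},
    {"dx": -9, "dy": 35, "dz": 0, "yaw": 0},
    {"dx": -9, "dy": 35, "dz": 0, "yaw": 0},
    {"dx": -9, "dy": 35, "dz": 0, "yaw": 0},
    {"dx": -9, "dy": 30, "dz": 0, "yaw": 0}
  ]
}}

```text
t: 23.43
eef_pos: [442.6, 224.0, 360.5]
tcp_rot: [3.141, -0.001, 1.501]
ft_force: [0.7, -0.3, 0.4]
opening: 0.403
```

>>> {"name": "drive_tool", "arguments": {
  "commands": [
    {"dx": -4, "dy": 0, "dz": 0, "yaw": 0},
    {"dx": 0, "dy": 0, "dz": 0, "yaw": 0},
    {"dx": 0, "dy": 0, "dz": 0, "yaw": 0},
    {"dx": 0, "dy": 0, "dz": 0, "yaw": 0}
  ]
}}

```text
t: 23.77
eef_pos: [439.8, 221.2, 360.0]
tcp_rot: [3.141, 0.0, 1.5]
ft_force: [-0.7, 0.2, 0.3]
opening: 0.401
```

Run:
```python
from h import *
s=env.state(); print(s['eef_pos'],s['tcp_rot'],s['t'])
c=cal('wrist'); im=shot('wrist','w19.png')
p,iou,o=fitblock(im,c,123,434.3,335,-.06); print(np.round(p,3),iou)
cv2.imwrite('pics/f19.png',o)
a=shot('side','side19.png');b=shot('scene','scene19.png')
cv2.imwrite('pics/m19.png',np.hstack([cv2.resize(a[110:230,280:400],(400,400)),cv2.resize(b[150:270,210:330],(400,400))])[:,:,::-1])
```

```text
[439.84995142 221.22099175 359.9737935 ] [3.14104685e+00 3.81544995e-05 1.50006605e+00] 23.7667
[ 4.34217e+02  3.34937e+02 -7.20000e-02] 0.8098254504504504
```

View pics/m19.png

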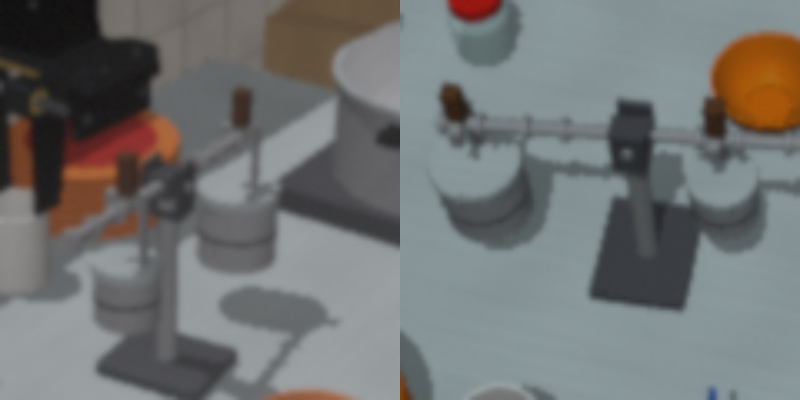

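View pics/f19.png

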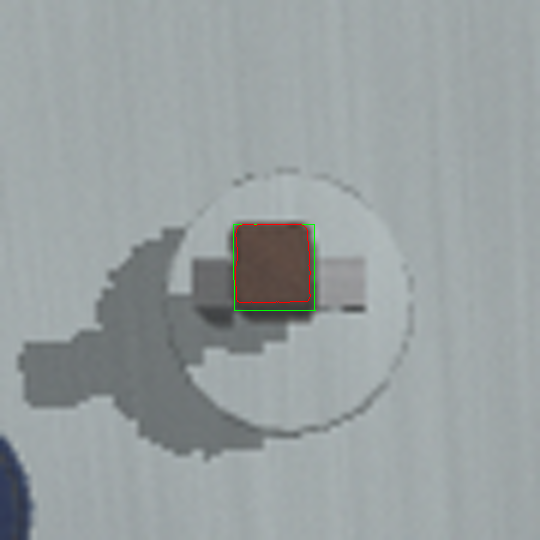

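>>> {"name": "drive_tool", "arguments": {
  "commands": [
    {"dx": -1, "dy": 20, "dz": -15, "yaw": 0},
    {"dx": -1.5, "dy": 30, "dz": -25, "yaw": 0},
    {"dx": -1.5, "dy": 30, "dz": -25, "yaw": 0},
    {"dx": -1, "dy": 22, "dz": -30, "yaw": 0},
    {"dx": -0.5, "dy": 12, "dz": -30, "yaw": 0}
  ]
}}

```text
t: 24.33
eef_pos: [434.2, 337.5, 233.5]
tcp_rot: [3.141, -0.001, 1.501]
ft_force: [0.5, 0.6, -0.3]
opening: 0.399
```

>>> {"name": "drive_tool", "arguments": {
  "commands": [
    {"dx": 0, "dy": 0, "dz": -20, "yaw": 0},
    {"dx": 0, "dy": 0, "dz": 0, "yaw": 0},
    {"dx": 0, "dy": 0, "dz": -20, "yaw": 0},
    {"dx": 0, "dy": 0, "dz": -25, "yaw": 0},
    {"dx": 0, "dy": 0, "dz": -20, "yaw": 0}
  ]
}}

```text
t: 24.75
eef_pos: [434.9, 335.5, 150.0]
tcp_rot: [3.14, -0.001, 1.5]
ft_force: [0.9, 0.2, -0.0]
opening: 0.4
```

>>> {"name": "drive_tool", "arguments": {
  "commands": [
    {"dx": 0, "dy": 0, "dz": -14, "yaw": 0},
    {"dx": 0, "dy": 0, "dz": -7, "yaw": 0},
    {"dx": 0, "dy": 0, "dz": 0, "yaw": 0},
    {"dx": 0, "dy": 0, "dz": 0, "yaw": 0}
  ]
}}

```text
t: 25.08
eef_pos: [434.7, 335.9, 129.7]
tcp_rot: [3.141, -0.001, 1.5]
ft_force: [0.5, -0.3, 0.8]
opening: 0.399
```

Run:
```python
from h import *
s=env.state(); print(s['eef_pos'],s['tcp_rot'],s['t'],s['ft_force'])
a=shot('side','side20.png');w=shot('wrist','w20.png')
cv2.imwrite('pics/m20.png',np.hstack([cv2.resize(a[220:340,210:330],(300,300)),cv2.resize(w,(480,300))])[:,:,::-1])
```

```text
[434.73768794 335.92141394 129.74790004] [ 3.14062421e+00 -6.00384892e-04  1.50027610e+00] 25.0833 [ 0.4582826  -0.31049515  0.83120685]
```

View pics/m20.png

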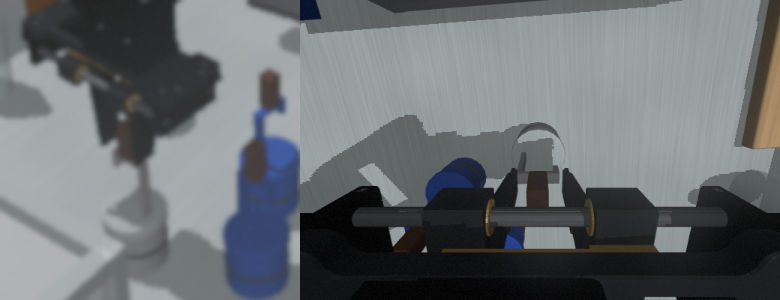

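>>> {"name": "drive_tool", "arguments": {
  "commands": [
    {"dx": 0, "dy": 0, "dz": 0, "yaw": 0},
    {"dx": 0, "dy": 0, "dz": 0, "yaw": 0},
    {"dx": 0, "dy": 0, "dz": 0, "yaw": 0},
    {"dx": 0, "dy": 0, "dz": 0, "yaw": 0},
    {"dx": 0, "dy": 0, "dz": 0, "yaw": 0}
  ],
  "grip": 0
}}

```text
t: 25.6
eef_pos: [434.0, 336.1, 128.8]
tcp_rot: [3.141, -0.0, 1.501]
ft_force: [-1.3, -0.2, 1.9]
opening: 0.166
```

>>> {"name": "drive_tool", "arguments": {
  "commands": [
    {"dx": 0, "dy": 0, "dz": 0, "yaw": 0},
    {"dx": 0, "dy": 0, "dz": 6, "yaw": 0},
    {"dx": 0, "dy": 0, "dz": 18, "yaw": 0},
    {"dx": 0, "dy": 0, "dz": 25, "yaw": 0},
    {"dx": 0, "dy": 0, "dz": 25, "yaw": 0}
  ]
}}

```text
t: 26.02
eef_pos: [433.5, 335.8, 203.2]
tcp_rot: [-3.14, 0.001, 1.501]
ft_force: [0.6, 0.6, -3.2]
opening: 0.163
```

>>> {"name": "drive_tool", "arguments": {
  "commands": [
    {"dx": 0, "dy": 0, "dz": 25, "yaw": 0},
    {"dx": 0, "dy": 0, "dz": 22, "yaw": 0},
    {"dx": 5, "dy": -10, "dz": 14, "yaw": 0},
    {"dx": 8, "dy": -20, "dz": 0, "yaw": 2},
    {"dx": 10, "dy": -28, "dz": 0, "yaw": 2}
  ]
}}

```text
t: 26.43
eef_pos: [456.9, 278.5, 264.7]
tcp_rot: [3.14, -0.001, 1.574]
ft_force: [1.0, -1.1, -2.9]
opening: 0.165
```

Run:
```python
from h import *
s=env.state(); print(s['eef_pos'],s['tcp_rot'],s['t'],s['ft_force'],s['opening'])
a=shot('side','side21.png');w=shot('scene','scene21.png')
cv2.imwrite('pics/m21.png',np.hstack([cv2.resize(a[150:330,190:350],(356,400)),cv2.resize(w[130:290,310:470],(400,400))])[:,:,::-1])
```

```text
[456.90019295 278.45255145 264.68032018] [ 3.14017185e+00 -9.19583769e-04  1.57445933e+00] 26.4333 [ 0.9779967  -1.12440654 -2.85247502] 0.1646367234313681
```

View pics/m21.png

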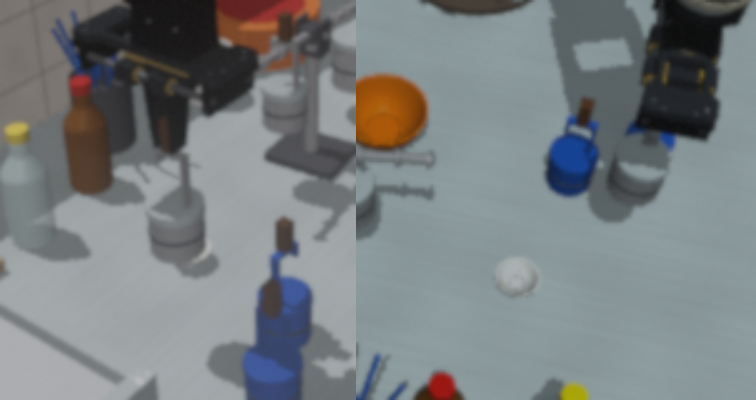

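>>> {"name": "drive_tool", "arguments": {
  "commands": [
    {"dx": 7, "dy": -26, "dz": 0, "yaw": 2},
    {"dx": 5, "dy": -30, "dz": 0, "yaw": 2},
    {"dx": 0, "dy": -34, "dz": 0, "yaw": 2},
    {"dx": 0, "dy": -34, "dz": 0, "yaw": 0},
    {"dx": 0, "dy": -34, "dz": 0, "yaw": 0}
  ]
}}

```text
t: 26.95
eef_pos: [468.5, 119.0, 263.6]
tcp_rot: [-3.141, -0.0, 1.676]
ft_force: [1.0, 0.1, -3.3]
opening: 0.165
```

>>> {"name": "drive_tool", "arguments": {
  "commands": [
    {"dx": -4, "dy": -34, "dz": 0, "yaw": 0},
    {"dx": -4, "dy": -34, "dz": 0, "yaw": 0},
    {"dx": -4, "dy": -32, "dz": 0, "yaw": 0},
    {"dx": 0, "dy": -28, "dz": 0, "yaw": 0},
    {"dx": 0, "dy": -20, "dz": 0, "yaw": 0}
  ]
}}

```text
t: 27.37
eef_pos: [456.6, -29.7, 263.8]
tcp_rot: [-3.141, 0.0, 1.674]
ft_force: [0.8, 0.3, -2.7]
opening: 0.167
```

>>> {"name": "drive_tool", "arguments": {
  "commands": [
    {"dx": 0, "dy": -12, "dz": 0, "yaw": 0},
    {"dx": 0, "dy": -5, "dz": 0, "yaw": 0},
    {"dx": 0, "dy": 0, "dz": 0, "yaw": 0},
    {"dx": 0, "dy": 0, "dz": 0, "yaw": 0},
    {"dx": 0, "dy": 0, "dz": 0, "yaw": 0}
  ]
}}

```text
t: 27.78
eef_pos: [457.0, -44.1, 263.6]
tcp_rot: [-3.142, -0.0, 1.676]
ft_force: [0.9, -0.1, -3.0]
opening: 0.168
```

Run:
```python
from h import *
s=env.state(); print(s['eef_pos'],s['tcp_rot'],s['t'],s['ft_force'],s['opening'])
c=cal('wrist');shot('wrist','w22.png')
for q in ['left_outer','left_inner']:
    for d in env.place_of(q,'wrist')[:2]: print(q,np.round(d['pixel'],1),round(d['conf'],2),np.round(onz('wrist',d['pixel'],206+(18 if 'outer' in q else 9),c),1))
P=[[558.4-np.sin(.105)*u,-119+np.cos(.105)*u,206+.12*u] for u in(75,133,150,167)]
print(proj('w',P,c))
```

```text
[456.96625182 -44.1140953  263.63976026] [-3.14152619e+00 -2.75286312e-04  1.67618158e+00] 27.7833 [ 0.8855592  -0.09946835 -3.03159626] 0.16750662686989912
left_outer [453.  133.4] 0.87 [544.7  29.8 224. ]
left_inner [429.5 229.1] 0.95 [547.5 -46.7 215. ]
[[433.8065103  226.83392833]
 [446.19056805 156.17485482]
 [450.3414806  132.4912092 ]
 [454.77162684 107.21435446]]
```

View pics/w22.png

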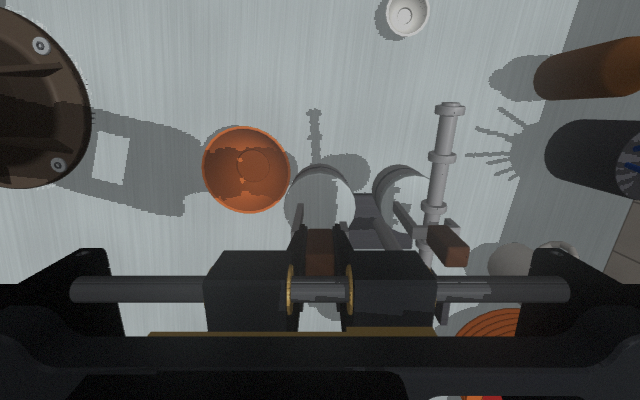

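>>> {"name": "drive_tool", "arguments": {
  "commands": [
    {"dx": 0, "dy": 14, "dz": 0, "yaw": 0},
    {"dx": 0, "dy": 20, "dz": 0, "yaw": 0},
    {"dx": 1, "dy": 18, "dz": 0, "yaw": 0},
    {"dx": 0, "dy": 10, "dz": 0, "yaw": 0},
    {"dx": 0, "dy": 3.5, "dz": 0, "yaw": 0}
  ]
}}

```text
t: 28.35
eef_pos: [457.9, 21.9, 263.7]
tcp_rot: [3.141, -0.0, 1.677]
ft_force: [0.4, -0.2, -3.2]
opening: 0.165
```

>>> {"name": "drive_tool", "arguments": {
  "commands": [
    {"dx": 0, "dy": 0, "dz": 0, "yaw": 0},
    {"dx": 12, "dy": 1, "dz": 0, "yaw": 0},
    {"dx": 18, "dy": 2, "dz": 0, "yaw": 0},
    {"dx": 18, "dy": 2, "dz": 0, "yaw": 0},
    {"dx": 18, "dy": 2, "dz": 0, "yaw": 0}
  ]
}}

```text
t: 28.77
eef_pos: [524.9, 26.8, 263.7]
tcp_rot: [3.141, 0.0, 1.675]
ft_force: [-0.3, 0.6, -3.0]
opening: 0.169
```

>>> {"name": "drive_tool", "arguments": {
  "commands": [
    {"dx": 12.5, "dy": 1.5, "dz": 0, "yaw": 0},
    {"dx": 6, "dy": 0.5, "dz": 0, "yaw": 0},
    {"dx": 0, "dy": 0, "dz": 0, "yaw": 0},
    {"dx": 0, "dy": 0, "dz": 0, "yaw": 0},
    {"dx": 0, "dy": 0, "dz": 0, "yaw": 0}
  ]
}}

```text
t: 29.18
eef_pos: [541.8, 29.2, 263.6]
tcp_rot: [-3.141, 0.0, 1.675]
ft_force: [0.3, 0.4, -2.8]
opening: 0.165
```

Run:
```python
from h import *
s=env.state(); print(s['eef_pos'],s['tcp_rot'],s['t'],s['ft_force'])
a=shot('side','side23.png');b=shot('scene','scene23.png');w=shot('wrist','w23.png')
cv2.imwrite('pics/m23.png',np.hstack([cv2.resize(a[120:240,250:370],(400,400)),cv2.resize(b[140:260,240:360],(400,400))])[:,:,::-1])
```

```text
[541.79725868  29.21613518 263.62899129] [-3.14115445e+00  1.23596178e-05  1.67528099e+00] 29.1833 [ 0.30496842  0.35336009 -2.75713767]
```

View pics/m23.png

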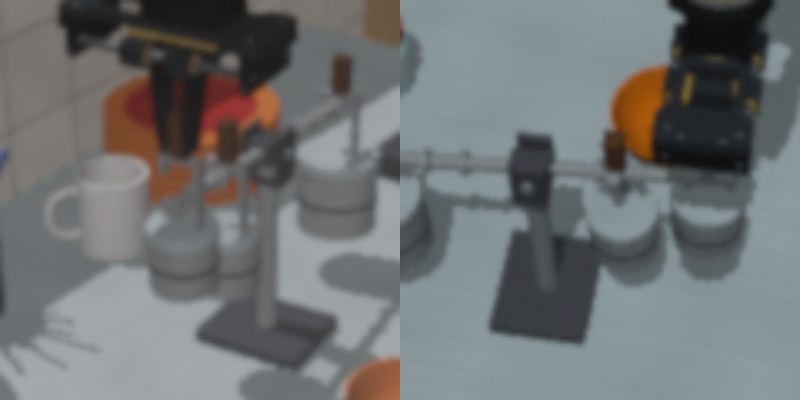

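View pics/w23.png

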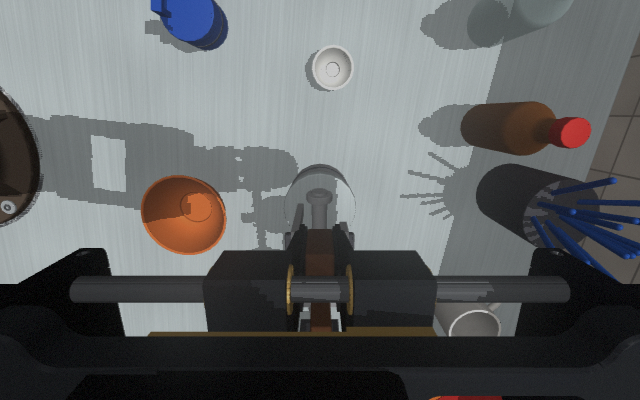

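>>> {"name": "drive_tool", "arguments": {
  "commands": [
    {"dx": 0.7, "dy": 0.5, "dz": -6, "yaw": 0},
    {"dx": 0, "dy": 0, "dz": -7, "yaw": 0},
    {"dx": 0, "dy": 0, "dz": -6, "yaw": 0},
    {"dx": 0, "dy": 0, "dz": -4, "yaw": 0},
    {"dx": 0, "dy": 0, "dz": -3, "yaw": 0}
  ]
}}

```text
t: 29.75
eef_pos: [543.0, 30.0, 236.7]
tcp_rot: [-3.141, -0.0, 1.676]
ft_force: [-0.1, 0.0, -3.6]
opening: 0.166
```

>>> {"name": "drive_tool", "arguments": {
  "commands": [
    {"dx": 0, "dy": 0, "dz": -2, "yaw": 0},
    {"dx": 0, "dy": 0, "dz": -2, "yaw": 0},
    {"dx": 0, "dy": 0, "dz": -2, "yaw": 0},
    {"dx": 0, "dy": 0, "dz": -2, "yaw": 0},
    {"dx": 0, "dy": 0, "dz": -2, "yaw": 0}
  ]
}}

```text
t: 30.17
eef_pos: [543.3, 30.1, 227.7]
tcp_rot: [3.141, -0.0, 1.676]
ft_force: [-0.1, 1.0, -1.4]
opening: 0.162
```

Run:
```python
from h import *
s=env.state(); print(s['eef_pos'],s['tcp_rot'],s['t'],s['ft_force'])
a=shot('side','side24.png');b=shot('scene','scene24.png')
cv2.imwrite('pics/m24.png',np.hstack([cv2.resize(a[120:240,250:370],(400,400)),cv2.resize(b[140:260,240:360],(400,400))])[:,:,::-1])
```

```text
[543.33570475  30.10738518 227.71577562] [ 3.14095376e+00 -5.89468550e-05  1.67554575e+00] 30.1667 [-0.14717731  0.96904967 -1.35579593]
```

View pics/m24.png

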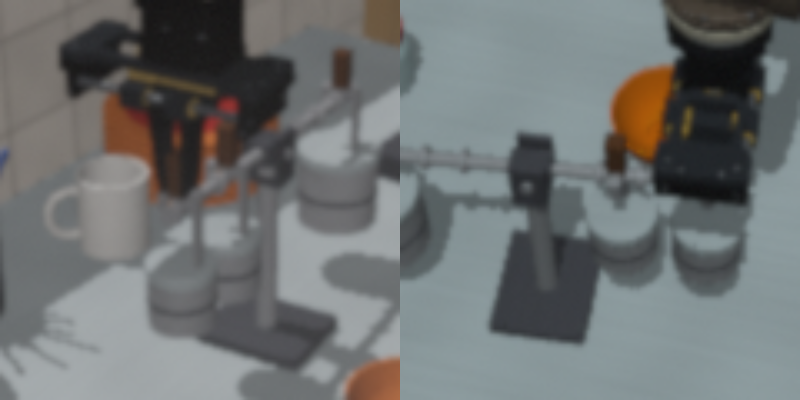

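>>> {"name": "drive_tool", "arguments": {
  "commands": [
    {"dx": 0, "dy": 0, "dz": -2, "yaw": 0},
    {"dx": 0, "dy": 0, "dz": -2, "yaw": 0},
    {"dx": 0, "dy": 0, "dz": -2, "yaw": 0},
    {"dx": 0, "dy": 0, "dz": -2, "yaw": 0},
    {"dx": 0, "dy": 0, "dz": -2, "yaw": 0}
  ]
}}

```text
t: 30.68
eef_pos: [543.3, 30.1, 217.6]
tcp_rot: [3.141, -0.0, 1.675]
ft_force: [-0.4, 2.1, -0.4]
opening: 0.166
```

>>> {"name": "drive_tool", "arguments": {
  "commands": [
    {"dx": 0, "dy": 0, "dz": -1, "yaw": 0},
    {"dx": 0, "dy": 0, "dz": 0, "yaw": 0},
    {"dx": 0, "dy": 0, "dz": 0, "yaw": 0},
    {"dx": 0, "dy": 0, "dz": 0, "yaw": 0},
    {"dx": 0, "dy": 0, "dz": 0, "yaw": 0}
  ]
}}

```text
t: 31.1
eef_pos: [543.3, 30.0, 216.7]
tcp_rot: [3.141, 0.0, 1.676]
ft_force: [0.2, 2.1, -0.3]
opening: 0.167
```

Run:
```python
from h import *
s=env.state(); print(s['eef_pos'],s['tcp_rot'],s['t'],s['ft_force'])
a=shot('side','side25.png');b=shot('scene','scene25.png')
cv2.imwrite('pics/m25.png',np.hstack([cv2.resize(a[120:240,250:370],(400,400)),cv2.resize(b[140:260,240:360],(400,400))])[:,:,::-1])
```

```text
[543.25308719  30.04037708 216.74588879] [3.14133139e+00 1.92305916e-05 1.67552228e+00] 31.1 [ 0.15309827  2.12869715 -0.31907204]
```

View pics/m25.png

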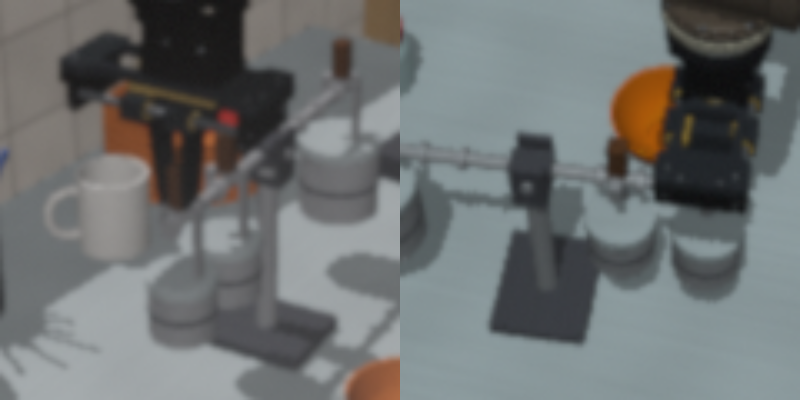

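>>> {"name": "drive_tool", "arguments": {
  "commands": [
    {"dx": 0, "dy": 0, "dz": 0, "yaw": 0},
    {"dx": 0, "dy": 0, "dz": 0, "yaw": 0},
    {"dx": 0, "dy": 0, "dz": 0, "yaw": 0},
    {"dx": 0, "dy": 0, "dz": 0, "yaw": 0},
    {"dx": 0, "dy": 0, "dz": 0, "yaw": 0}
  ],
  "grip": 0.4
}}

```text
t: 31.62
eef_pos: [543.2, 29.9, 216.6]
tcp_rot: [-3.142, 0.0, 1.676]
ft_force: [0.1, 0.6, 0.2]
opening: 0.392
```

Run:
```python
from h import *
s=env.state(); print(s['eef_pos'],s['t'],s['ft_force'],s['opening'])
a=shot('side','side26.png');b=shot('scene','scene26.png');w=shot('wrist','w26.png')
cv2.imwrite('pics/m26.png',np.hstack([cv2.resize(a[120:240,250:370],(400,400)),cv2.resize(w[140:300,240:400],(400,400))])[:,:,::-1])
```

```text
[543.20812545  29.92518951 216.63424617] 31.6167 [0.13407343 0.56724369 0.17243368] 0.3922766054256765
```

View pics/m26.png

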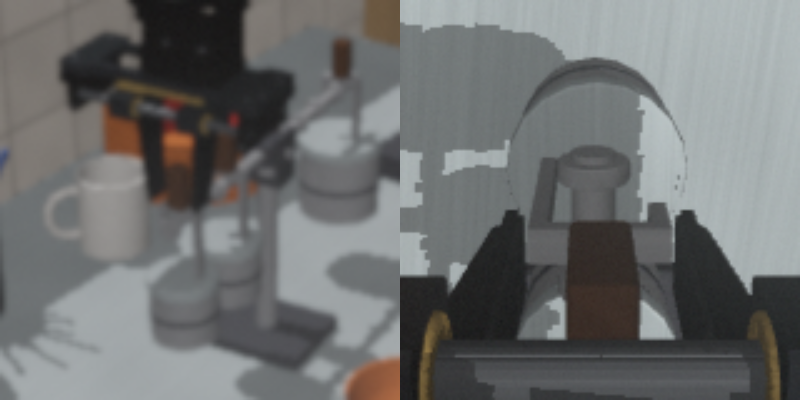

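Hanging between two free fingers. Lift clear, then back off to view everything.

>>> {"name": "drive_tool", "arguments": {
  "commands": [
    {"dx": 0, "dy": 0, "dz": 8, "yaw": 0},
    {"dx": 0, "dy": 0, "dz": 20, "yaw": 0},
    {"dx": 0, "dy": 0, "dz": 32, "yaw": 0},
    {"dx": 0, "dy": 0, "dz": 35, "yaw": 0},
    {"dx": 0, "dy": 0, "dz": 35, "yaw": 0}
  ]
}}

```text
t: 32.18
eef_pos: [542.8, 30.0, 348.7]
tcp_rot: [-3.141, -0.0, 1.676]
ft_force: [0.8, 0.2, -0.2]
opening: 0.404
```

>>> {"name": "drive_tool", "arguments": {
  "commands": [
    {"dx": -5, "dy": -20, "dz": 30, "yaw": 0},
    {"dx": -5, "dy": -35, "dz": 0, "yaw": 0},
    {"dx": -10, "dy": -35, "dz": 0, "yaw": 0},
    {"dx": -10, "dy": -35, "dz": 0, "yaw": 0},
    {"dx": -10, "dy": -30, "dz": 0, "yaw": 0}
  ]
}}

```text
t: 32.6
eef_pos: [502.4, -126.7, 377.5]
tcp_rot: [3.141, 0.001, 1.676]
ft_force: [0.1, 0.2, -0.3]
opening: 0.398
```

>>> {"name": "drive_tool", "arguments": {
  "commands": [
    {"dx": 0, "dy": 0, "dz": 0, "yaw": 0},
    {"dx": 0, "dy": 0, "dz": 0, "yaw": 0},
    {"dx": 0, "dy": 0, "dz": 0, "yaw": 0},
    {"dx": 0, "dy": 0, "dz": 0, "yaw": 0},
    {"dx": 0, "dy": 0, "dz": 0, "yaw": 0}
  ]
}}

```text
t: 33.02
eef_pos: [503.5, -124.0, 376.8]
tcp_rot: [3.141, -0.0, 1.677]
ft_force: [-0.4, -0.4, -0.5]
opening: 0.4
```

Run:
```python
from h import *
s=env.state(); print(s['eef_pos'],s['t'],s['ft_force'],s['opening'])
a=shot('side','side27.png');b=shot('scene','scene27.png');w=shot('wrist','w27.png');c=cal('wrist')
cv2.imwrite('pics/m27.png',np.hstack([cv2.resize(a[110:230,260:380],(400,400)),cv2.resize(b[140:260,210:330],(400,400))])[:,:,::-1])
for q in ['left_outer','left_inner','right_inner','right_outer']:
    for d in env.place_of(q,'side')[:1]: print(q,np.round(d['pixel'],1),round(d['conf'],2))
```

```text
[ 503.46537629 -123.9996433   376.78818511] 33.0167 [-0.39508129 -0.42812488 -0.45606904] 0.4004226816873847
left_outer [306.4 182. ] 0.78
left_inner [353.  181.8] 0.66
right_inner [339.8 152.1] 0.65
right_outer [351.6 140.2] 0.87
```

View pics/m27.png

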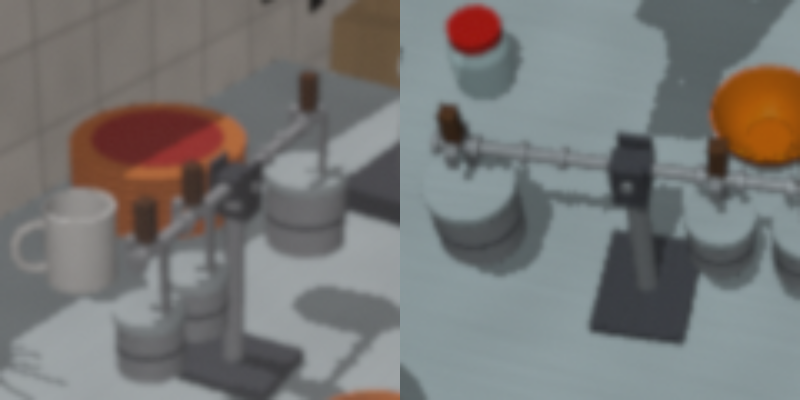

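View pics/w27.png

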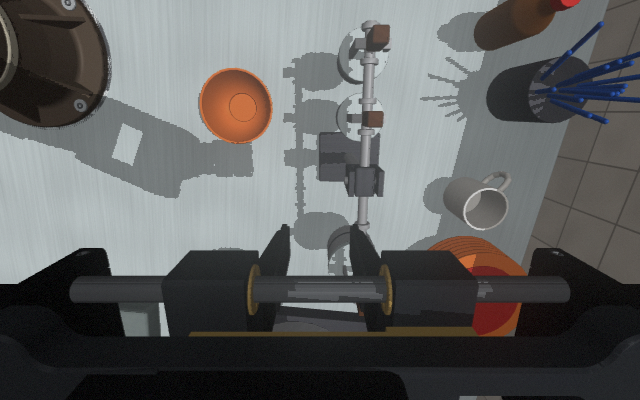

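Run:
```python
from h import *
c=cal('wrist');im=cv2.imread('pics/w27.png')[:,:,::-1]
for n,u in [('LO',150),('LI',75)]:
    x,y=558.4-np.sin(.105)*u,-119+np.cos(.105)*u
    p,iou,o=fitblock(im,c,211,x,y,.105); print(n,np.round([x,y],1),np.round(p,3),round(iou,2))
# tilt from collar end pixels: model level vs +-0.05 at LO, RO in side view
for t in(-.05,0,.05): print(t,proj('side',[[558.4-np.sin(.105)*u,-119+np.cos(.105)*u,206+t*u] for u in(150,-150)]).round(1).tolist())
s=env.state();print(s['t'],s['qvel'].round(4));
```

```text
LO [542.7  30.2] [5.44997e+02 2.77000e+01 1.05000e-01] 0.8
LI [550.5 -44.4] [ 5.5122e+02 -4.7220e+01  1.0300e-01] 0.82
-0.05 [[303.3, 185.8], [351.7, 141.7]]
0 [[303.3, 183.4], [351.6, 143.9]]
0.05 [[303.2, 181.0], [351.6, 146.0]]
33.3667 [-0.0024 -0.0008 -0.0013 -0.0006 -0.0023  0.0002]
```

Run:
```python
from cell import env
print(env.job_done())
```

```text
the job is handed in; nothing more can be done
None
```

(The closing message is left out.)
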